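Return stray bolts and nuts to their drawers

TASK

Four stray fasteners lie on the bench: a gold-coloured and a black bolt, a gold-coloured and a black nut. Put each one back into the empty front compartment of the drawer whose rear compartment holds the same kind in the same finish, so that it lies flat on the compartment's floor. Leave the tape measure and the grease tin where they are.

Things in the scene. Friction and masses are not known exactly. Their poses are not given: they have to be found in the camera images.
- bolt_gold: yellow zinc-plated (gold-coloured) hexagon-head bolt, loose, 0.4 kg. 85 mm long: hexagon head 36 mm across flats, 15 mm thick; shank 24 mm in diameter, 70 mm long. Origin on the centre line at mid-length (on the shank, 27.5 mm from the head), 15.6 mm above the surface it lies on. x from head to tip, level as it lies at the start; z up.
- bolt_black: black hexagon-head bolt, loose, 0.4 kg. 85 mm long: hexagon head 36 mm across flats, 15 mm thick; shank 24 mm in diameter, 70 mm long. Origin on the centre line at mid-length (on the shank, 27.5 mm from the head), 15.6 mm above the surface it lies on. x from head to tip, level as it lies at the start; z up.
- nut_gold: yellow zinc-plated (gold-coloured) hexagon nut, loose, 0.23 kg, lying flat. 46 mm across flats, 53 mm across corners, 24 mm high, 30 mm hole. Origin at its centre, 12 mm above the surface it lies on; z along the hole; flats face along x and every 60 degrees from it.
- nut_black: black hexagon nut, loose, 0.23 kg, lying flat. 46 mm across flats, 53 mm across corners, 24 mm high, 30 mm hole. Origin at its centre, 12 mm above the surface it lies on; z along the hole; flats face along x and every 60 degrees from it.
- drawer_bolt_gold: fixed open steel drawer with gold-coloured bolts in its rear part. Origin: underside, at the centre of the empty front compartment; x from pull to rear, y across, z up. Front compartment inside 112 mm (x) by 104 mm (y), floor at z = 3 mm; tops: sides 48, front 51, divider to the rear 42, heap of stock 65 mm. Outside it spans x = -60 to 165 mm and 110 mm in y; the pull reaches x = -80 mm.
- drawer_bolt_black: fixed open steel drawer with black bolts in its rear part. Origin: underside, at the centre of the empty front compartment; x from pull to rear, y across, z up. Front compartment inside 112 mm (x) by 104 mm (y), floor at z = 3 mm; tops: sides 48, front 51, divider to the rear 42, heap of stock 65 mm. Outside it spans x = -60 to 165 mm and 110 mm in y; the pull reaches x = -80 mm.
- drawer_nut_gold: fixed open steel drawer with gold-coloured nuts in its rear part. Origin: underside, at the centre of the empty front compartment; x from pull to rear, y across, z up. Front compartment inside 112 mm (x) by 104 mm (y), floor at z = 3 mm; tops: sides 48, front 51, divider to the rear 42, heap of stock 65 mm. Outside it spans x = -60 to 165 mm and 110 mm in y; the pull reaches x = -80 mm.
- drawer_nut_black: fixed open steel drawer with black nuts in its rear part. Origin: underside, at the centre of the empty front compartment; x from pull to rear, y across, z up. Front compartment inside 112 mm (x) by 104 mm (y), floor at z = 3 mm; tops: sides 48, front 51, divider to the rear 42, heap of stock 65 mm. Outside it spans x = -60 to 165 mm and 110 mm in y; the pull reaches x = -80 mm.
- tape_measure: blue-grey tape measure lying on its side, 70 x 64 mm and 34 mm high, loose; origin at the centre of its underside. To be left where it is.
- grease_tin: round red tin with a metal lid, 69 mm in diameter, 46 mm high, loose; origin at the centre of its underside. To be left where it is.
Mind the look-alikes: they are no part of the job. What is shaped like the nut_black but turquoise is not meant. What is shaped like the bolt_gold but pink is not meant.

How it is judged:
By the outcome, as a careful person would: the job done as asked, in the order asked, and still so for the second after the job is handed in, with the robot touching nothing.
It also fails if it takes over 104 s, if anything falls off the work surface, if the arm or the gripper's body presses on something with over 40 N, if the wrist force passes 120 N, or if a joint passes its speed limit or range.

ROBOT

A 6-joint arm with a two-finger parallel gripper is mounted at the origin on the work surface. World frame = base frame: x ahead of the robot, y to its left, z up, the work surface at z = 0. Lengths are in mm, angles in rad, forces in N, time in s.
With the tool pointing down it reaches from about 250 to 775 mm from the base axis. Payload 8.9 kg.
Tool frame: the origin (TCP) lies at the very end of the fingers, on their centre line; the grasp point (between the pads) lies manip.tcp_to_grasp behind it (manip.tcp_to_grasp is the distance from the TCP to the grasp point, in mm); y points along the fingers, z is the direction in which the jaws open and shut, and the axes are right-handed (so a half turn about y gives the same grasp; the last joint's range is limited). The gripper opens to 85 mm and grips with 20 to 120 N. Pads are 22 mm wide; open, the fingers measure 114 mm over their backs; the gripper's body (76 mm by 85 mm) begins 54 mm behind the grasp point. The pads swing forward as they close: fully open they stand 13 mm farther back than shut.
Start: joints at [-1.401, 0.291, -0.153, 1.127, 0, 1.431], TCP at [159.557, -500.165, 231.305] pointing down, gripper open.
Joint ranges: [-2.52, 2.52], [-0.91, 1.74], [-1.3, 1.37], [-1.96, 2.02], [-1.52, 1.47], [-3.14, 3.14]. Speed limits (rad/s): [2.22, 2.22, 2.79, 3.14, 3.14, 3.14].

INTERFACE

Orientations are given as [roll, pitch, yaw] about the fixed x, y, z axes, in that order (R = Rz(yaw) Ry(pitch) Rx(roll)).
In Python, from rig import manip gives the robot as it stands.
- The arm moves only by the tool carry_out, never from a script. Its argument "motion" is a list of rows, each a list of 3 entries, a list of its own where there are three numbers: the shift along the tool's x, y, z in mm, then the turn, a rotation vector about the tool's x, y, z in degrees, then the gripper command: -1 is shut, 1 is fully open, values between are in proportion. A call has 1 to 12 rows; each row shifts and turns the commanded pose from where the row before left it, along the tool's axes as they then stand; what a row does not reach is not made up. A row lasts 1/10 s, in which the tool goes at most 50 mm and 8.59 degrees, less where a joint would pass 70% of its speed; a pose out of reach is approached as far as the arm can. A call is refused whole if a number of a shift passes 50 or a number of a turn 8.59, either way. A call with a gripper value outside its range is refused whole. The fingers move at their own pace and stop on an object; the grip force is fixed at half the most. Time passes only in rows, so rows that do not move let the fingers close. It gives the time, the measured TCP pose, the force and the opening at its end, in the units of the state.
- manip.get_obs(): the state, without advancing time (a new reading comes with each control period).
- manip.get_image(name): name is "scene" or "top" or "wrist"; returns a dict with "image" (420x560x3 uint8, red, green, blue), "K" (3x3 intrinsics, pixels), "k1" (the pictures are not rectified: a ray, as slopes to the right and down, at radius r is drawn at 1 + k1 r^2 times it, then the intrinsics apply), "rvec" (rotation vector, rad) and "tvec" (3), from world to camera coordinates, as OpenCV has them. Camera axes: x right, y down, z forward; pixel columns grow to the right and rows downward; lengths in mm; the calibration is good to about 2 mm. A picture is of the moment at which its call begins. There is no depth.
- manip.finish_job(): hands the job in, once; it reports no verdict.
The state is a dict: "t": time; "qpos": joint angles; "qvel": joint speeds; "joint_torque": joint torques, N m; "tool_pos": TCP position; "ee_rot": TCP orientation; "wrist_force": force on the tool from outside, world axes, zero at the start; "wrist_torque": the same for the moment, N m; "gripper_width": finger opening in mm.
Only numpy, scipy, OpenCV 4.12 (cv2) and the standard library are available. Lean on these libraries where they do the work, as an engineer would, in place of code of your own. Each camera call takes 0.05 s, during which the arm holds its last target.

## Working session

There is one attempt and no reset: what is moved stays moved. The work goes in short steps, Python scripts to look and compute and a tool call to move; the robot and the scene stay as the last step left them, time stands still between calls to the robot, and variables do not carry over. Pictures are saved under pics/ and viewed, and the job is handed in when it is done.

Besides the shell and the picture viewer there is one more tool, called as a command line: name --argument value ..., lists and objects as JSON in quotes. carry_out: Moves the arm, as the interface text tells. Its arguments: {"type":"object","properties":{"motion":{"type":"array"}},"required":["motion"]}

```bash
ls; mkdir -p pics; cat > h.py <<'E'
import numpy as np, cv2
from rig import manip
def grab(name,fn):
    d=manip.get_image(name); cv2.imwrite('pics/'+fn+'.png',cv2.cvtColor(d['image'],cv2.COLOR_RGB2BGR))
    np.savez('pics/'+fn+'.npz',**{k:np.asarray(v) for k,v in d.items()}); return d
def load(fn): return dict(np.load('pics/'+fn+'.npz'))
def ray(d,uv):
    K=np.array(d['K'],float);k1=float(d['k1']);R,_=cv2.Rodrigues(np.array(d['rvec'],float));t=np.array(d['tvec'],float).reshape(3)
    p=cv2.undistortPoints(np.array([[uv]],float),K,np.array([k1,0,0,0.]))[0,0]
    return -R.T@t, R.T@np.array([p[0],p[1],1])
def onz(d,uv,z):
    c,r=ray(d,uv); return c+r*(z-c[2])/r[2]
def tri(d1,uv1,d2,uv2):
    c1,r1=ray(d1,uv1);c2,r2=ray(d2,uv2)
    A=np.stack([r1,-r2],1);s=np.linalg.lstsq(A,c2-c1,rcond=None)[0]
    a=c1+s[0]*r1;b=c2+s[1]*r2; return (a+b)/2,np.linalg.norm(a-b)
def proj(d,P):
    return cv2.projectPoints(np.array([P],float),np.array(d['rvec'],float),np.array(d['tvec'],float),np.array(d['K'],float),np.array([float(d['k1']),0,0,0]))[0][0,0]
E
python3 - <<'E'
from h import *
for n in("scene","top","wrist"):
    d=grab(n,n+'0'); print(n,d['k1'],-cv2.Rodrigues(np.array(d['rvec'],float))[0].T@np.array(d['tvec']).reshape(3))
o=manip.get_obs();print(o, manip.tcp_to_grasp)
E
```

```text
pics
scene -0.18539816670068085 [1354.23202845  142.5632544  1089.04085651]
top -0.09563926951334824 [ 373.97583487   39.30678032 1253.81873021]
wrist -0.0334123808635467 [ 231.962934  -476.1826603  373.2781217]
{'t': 0.15, 'qpos': array([-1.40125203e+00,  2.91165472e-01, -1.53929101e-01,  1.12668508e+00,
       -1.58627857e-05,  1.43151877e+00]), 'qvel': array([ 1.22579225e-05,  6.50410127e-05,  2.22089043e-03, -7.44743223e-04,
        2.68841657e-03, -2.78726633e-04]), 'joint_torque': array([ 1.46966304e-03, -5.37370992e+01,  3.31520069e+01,  1.14457883e-02,
       -1.13279334e-04,  1.80023557e-05]), 'tool_pos': array([ 159.52252313, -499.84468939,  230.86554198]), 'ee_rot': array([-1.57177234e+00,  1.20804185e-04, -2.83277085e+00]), 'wrist_force': array([-0.16546687, -0.6818444 , -0.16180315]), 'wrist_torque': array([-0.00592452,  0.00058893,  0.0083655 ]), 'gripper_width': 85.16476639228684} 18.700000000000003
```

View pics/top0.png

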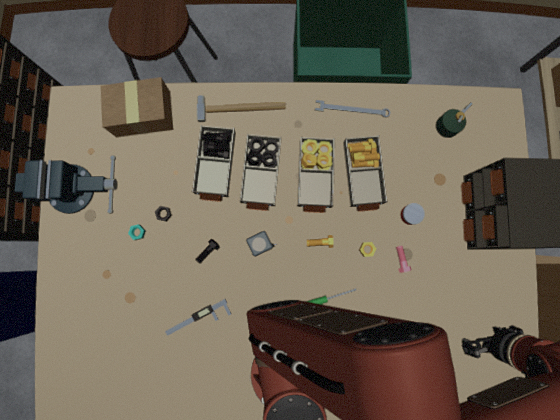

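View pics/scene0.png

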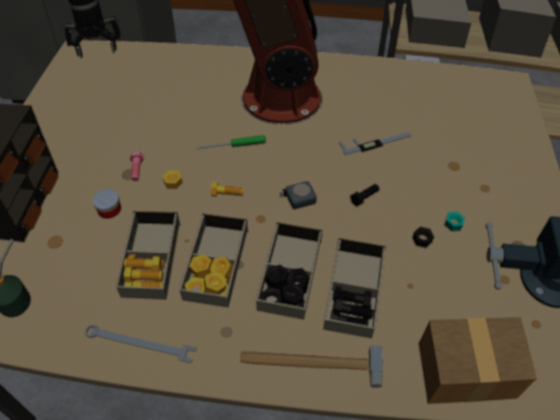

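View pics/wrist0.png

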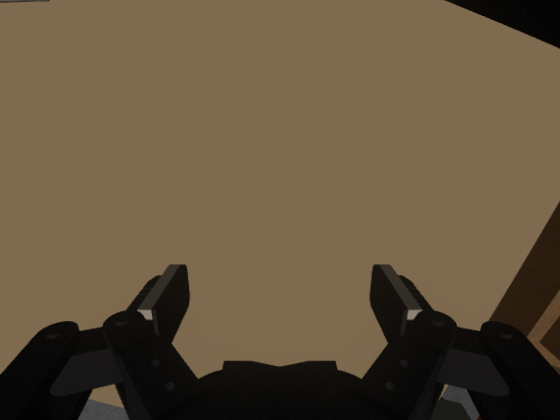

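The top picture shows the drawers from left to right: black bolts (214,165), black nuts (262,170), gold nuts (316,172) and gold bolts (365,172). The strays are the black nut (163,213), black bolt (207,250), gold bolt (320,241) and gold nut (368,249). The decoys are turquoise (137,232) and pink (403,258). The wrist view shows only bare bench.

```bash
cat > seg.py <<'E'
from h import *
def comps(d,kind,amin=25,roi=None):
    hsv=cv2.cvtColor(d['image'],cv2.COLOR_RGB2HSV); h,s,v=cv2.split(hsv)
    if kind=='gold': m=(h>=18)&(h<=32)&(s>165)&(v>100)
    if kind=='black': m=(v<60)
    m=m.astype(np.uint8)*255
    if roi is not None:
        k=np.zeros_like(m);k[roi[1]:roi[3],roi[0]:roi[2]]=1;m*=k
    cs,_=cv2.findContours(m,cv2.RETR_EXTERNAL,cv2.CHAIN_APPROX_NONE)
    out=[]
    for c in cs:
        if cv2.contourArea(c)<amin: continue
        M=cv2.moments(c); 
        out.append((M['m10']/M['m00'],M['m01']/M['m00'],cv2.contourArea(c),c))
    return out
E
python3 - <<'E'
from seg import *
t=load('top0');s=load('scene0')
for kind in('gold','black'):
  for n,d,roi in(('top',t,(125,195,430,280)),('scene',s,(110,150,480,260))):
    for o in comps(d,kind,roi=roi):
        r=cv2.minAreaRect(o[3]); print(kind,n,np.round(o[:3],1),np.round(r[1],1),np.round(onz(d,o[:2],12),1))
# crop
a=cv2.resize(cv2.cvtColor(t['image'],cv2.COLOR_RGB2BGR)[115:275,125:425],None,fx=2.6,fy=2.6,interpolation=cv2.INTER_CUBIC);cv2.imwrite('pics/c1.png',a)
a=cv2.resize(cv2.cvtColor(s['image'],cv2.COLOR_RGB2BGR)[145:335,90:480],None,fx=2,fy=2,interpolation=cv2.INTER_CUBIC);cv2.imwrite('pics/c2.png',a)
E
```

```text
gold scene [200.8 257.7  41.5] [18.  4.] [ 640.7 -123.    12. ]
gold scene [138.4 257.5  32. ] [ 4. 33.] [ 659.7 -274.9   12. ]
gold scene [224.1 189.  166.5] [11. 31.] [ 415.8 -106.5   12. ]
gold scene [171.7 177.4 141. ] [11. 16.] [ 390.6 -256.7   12. ]
black top [207.5 250.5 155. ] [11.3 25.5] [392.9 263.4  12. ]
black top [163.2 213.4 126. ] [14.5 12.3] [513.6 411.8  12. ]
black scene [149.9 255.2  79. ] [31.1  5.1] [ 649.5 -248.4   12. ]
black scene [360.9 247.9 443. ] [42.8 11.5] [565.6 259.4  12. ]
black scene [422.6 236.8 287.5] [19.1 19.8] [513.7 414.3  12. ]
black scene [242.1 242.7  41. ] [ 2.2 35.2] [584.5 -31.   12. ]
black scene [297.2 232.  437.5] [44.7 37.4] [535.5 100.1  12. ]
black scene [451.  226.3  52.5] [16.1  6.8] [471.4 490.3  12. ]
black scene [174.  239.2  95.5] [ 3.8 43.7] [ 594.6 -200.7   12. ]
black scene [218.9 224.7 487.5] [29.5 59.9] [536.3 -97.8  12. ]
black scene [149.4 221.2 508.5] [28.8 58.9] [ 546.6 -277.4   12. ]
black scene [298.2 199.9 223. ] [34.2 18.3] [430.4  93.   12. ]
black scene [363.2 194.8 242.5] [12.5 30.2] [391.8 262.1  12. ]
```

View pics/c1.png

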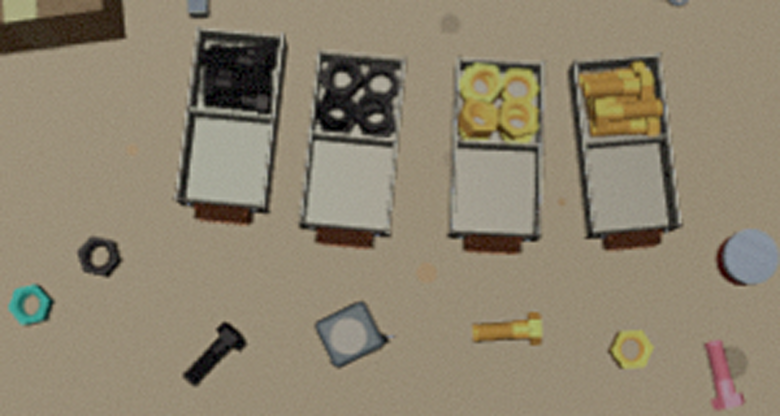

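View pics/c2.png

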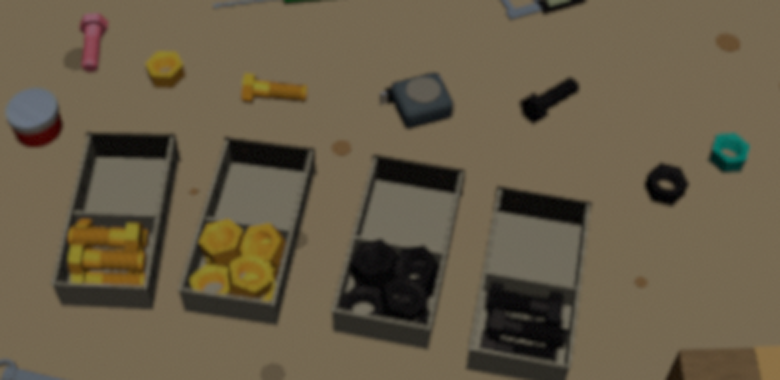

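```bash
python3 - <<'E'
from seg import *
t=load('top0');s=load('scene0')
hsv=cv2.cvtColor(t['image'],cv2.COLOR_RGB2HSV)
for p in((320,241),(330,241),(361,249),(316,195),(300,241),(403,258)): print(p,hsv[p[1],p[0]])
for p in((404,258),(413,213),(260,243),(137,232)): print('obst',p,np.round(onz(t,p,15),0))
# drawer floor quads
g=cv2.cvtColor(t['image'],cv2.COLOR_RGB2HSV);m=((g[...,1]<75)&(g[...,2]>120)).astype(np.uint8)*255
m[:150]=0;m[215:]=0
cs,_=cv2.findContours(m,cv2.RETR_EXTERNAL,cv2.CHAIN_APPROX_NONE)
for c in cs:
    if cv2.contourArea(c)<300: continue
    r=cv2.minAreaRect(c);b=cv2.boxPoints(r);print(np.round(r[0],1),np.round(r[1],1),r[2],np.round(onz(t,r[0],3),1)); print([np.round(onz(t,q,3)[:2]).tolist() for q in b])
E
```

```text
(320, 241) [ 19 160 161]
(330, 241) [ 32 108 173]
(361, 249) [ 30 115 169]
(316, 195) [ 21  27 163]
(300, 241) [ 22  57 148]
(403, 258) [175 105 163]
obst (404, 258) [ 367. -375.   15.]
obst (413, 213) [ 514. -410.   15.]
obst (260, 243) [417.  93.  15.]
obst (137, 232) [452. 496.  15.]
[212.9 176.7] [30.2 31.5] 5.710593223571777 [637.1 251.3   3. ]
[[589.0, 306.0], [696.0, 298.0], [685.0, 197.0], [579.0, 206.0]]
[363.9 175.5] [54.4 28.9] 83.6598129272461 [ 641.6 -252.2    3. ]
[[729.0, -196.0], [741.0, -294.0], [556.0, -308.0], [545.0, -212.0]]
[284. 182.] [ 64. 488.] 90.0 [619.   15.2   3. ]
[[737.0, 863.0], [739.0, -847.0], [512.0, -828.0], [513.0, 845.0]]
```

```bash
cat > plan.py <<'E'
from h import *
from scipy.spatial.transform import Rotation as Ro
def plan(target,yaw=None):
    o=manip.get_obs();R=Ro.from_euler('xyz',o['ee_rot'])
    p=o['tool_pos'];t=np.array(target,float)
    sh=R.inv().apply(t-p); print('pose',np.round(p,1),'rpy',np.round(np.degrees(o['ee_rot']),2),'F',np.round(o['wrist_force'],1),'w',round(o['gripper_width'],1),'t',round(o['t'],2))
    if yaw is None: yaw=np.degrees(o['ee_rot'][2])
    Rt=Ro.from_euler('xyz',[-90,0,yaw],degrees=True); rv=np.degrees((R.inv()*Rt).as_rotvec())
    print('total shift(tool, if moved before turning)',np.round(sh,1),'turn',np.round(rv,2),'len',round(np.linalg.norm(sh),1),'| shift in target tool axes',np.round(Rt.inv().apply(t-p),1))
E
python3 - <<'E'
from h import *
d=load('wrist0')
o=np.array([159.5,-499.8,230.9]);
for uv in((280,210),(0,0),(560,0),(0,420),(560,420),(280,330)): print(uv,np.round(onz(d,uv,0)-o))
print(proj(d,o))
from plan import *
plan([330,-200,260]); plan([330,-200,260],-180)
E
```

```text
(280, 210) [ -40.  -12. -231.]
(0, 0) [  94.  347. -231.]
(560, 0) [ 276. -226. -231.]
(0, 420) [-535.  323. -231.]
(560, 420) [-247. -568. -231.]
(280, 330) [-210.  -66. -231.]
[281.09345253 269.1633929 ]
pose [ 159.5 -499.8  230.9] rpy [-9.0060e+01  1.0000e-02 -1.6231e+02] F [-0.2 -0.7 -0.2] w 85.2 t 0.15
total shift(tool, if moved before turning) [-253.5  -28.9 -233.9] turn [ 0.06  0.   -0.01] len 346.1 | shift in target tool axes [-253.5  -29.1 -233.8]
pose [ 159.5 -499.8  230.9] rpy [-9.0060e+01  1.0000e-02 -1.6231e+02] F [-0.2 -0.7 -0.2] w 85.2 t 0.15
total shift(tool, if moved before turning) [-253.5  -28.9 -233.9] turn [ 0.06 17.69  0.  ] len 346.1 | shift in target tool axes [-170.5  -29.1 -299.8]
```

```bash
python3 - <<'E'
from plan import *
plan([450,-190,250])
E
```

```text
pose [ 159.5 -499.8  230.9] rpy [-9.0060e+01  1.0000e-02 -1.6231e+02] F [-0.2 -0.7 -0.2] w 85.2 t 0.15
total shift(tool, if moved before turning) [-370.9  -18.9 -206.9] turn [ 0.06  0.   -0.01] len 425.1 | shift in target tool axes [-370.9  -19.1 -206.9]
```

carry_out --motion '[[[-37,-2,-20.7],[0,0,0],1],[[-37,-2,-20.7],[0,0,0],1],[[-37,-2,-20.7],[0,0,0],1],[[-37,-2,-20.7],[0,0,0],1],[[-37,-2,-20.7],[0,0,0],1],[[-37,-2,-20.7],[0,0,0],1],[[-37,-2,-20.7],[0,0,0],1],[[-37,-2,-20.7],[0,0,0],1],[[-37,-2,-20.7],[0,0,0],1],[[-37,-2,-20.7],[0,0,0],1],[[0,0,0],[0,0,0],1],[[0,0,0],[0,0,0],1]]'

```text
t: 1.35
tool_pos: [449.4, -189.7, 251.0]
ee_rot: [-1.571, -0.001, -2.83]
wrist_force: [-0.6, -0.7, -1.0]
gripper_width: 85.4
```

```bash
python3 - <<'E'
from h import *
grab('wrist','w1');grab('top','t1')
a=cv2.resize(cv2.imread('pics/w1.png'),None,fx=1.4,fy=1.4);cv2.imwrite('pics/w1b.png',a)
E
```

```text
(no output)
```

View pics/w1b.png

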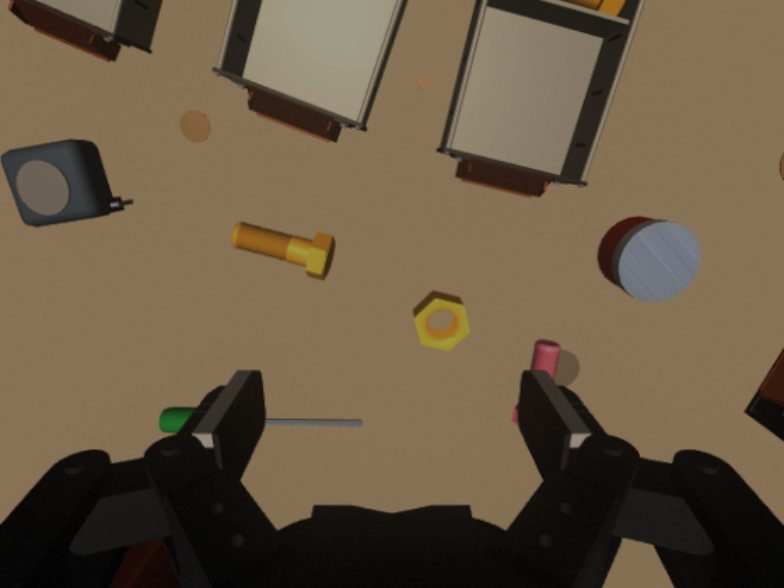

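Wrist view w1b shows the gold bolt with its tip at (237,235) and head at (318,255), and the gold nut at (442,322). The gold-bolt drawer compartment has near corners at about (440,152) and (586,184), and the gold-nut drawer is at (290,60).

```bash
python3 - <<'E'
import cv2,numpy as np
a=cv2.imread('pics/w1.png')
b=cv2.resize(a[150:262,160:345],None,fx=4.2,fy=4.2,interpolation=cv2.INTER_CUBIC)
for i in range(0,185,20): cv2.putText(b,str(160+i),(int(i*4.2),10),0,.35,(255,255,255)); cv2.line(b,(int(i*4.2),12),(int(i*4.2),16),(255,255,255))
for i in range(0,112,20): cv2.putText(b,str(150+i),(0,int(i*4.2)+4),0,.35,(255,255,255))
cv2.imwrite('pics/w1c.png',b)
h=cv2.cvtColor(a,cv2.COLOR_BGR2HSV)
m=((h[...,0]>=14)&(h[...,0]<=34)&(h[...,1]>150)&(h[...,2]>60)).astype(np.uint8)*255
cv2.imwrite('pics/m.png',cv2.resize(m[150:262,160:345],None,fx=4.2,fy=4.2,interpolation=cv2.INTER_NEAREST))
E
```

```text
(no output)
```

View pics/w1c.png

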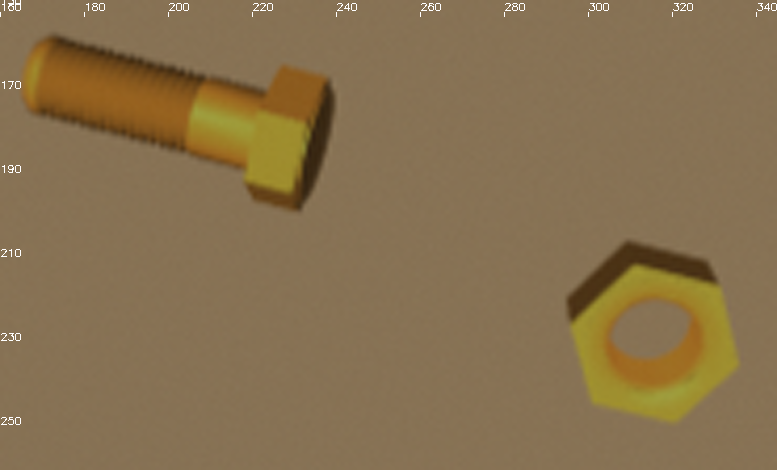

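View pics/m.png

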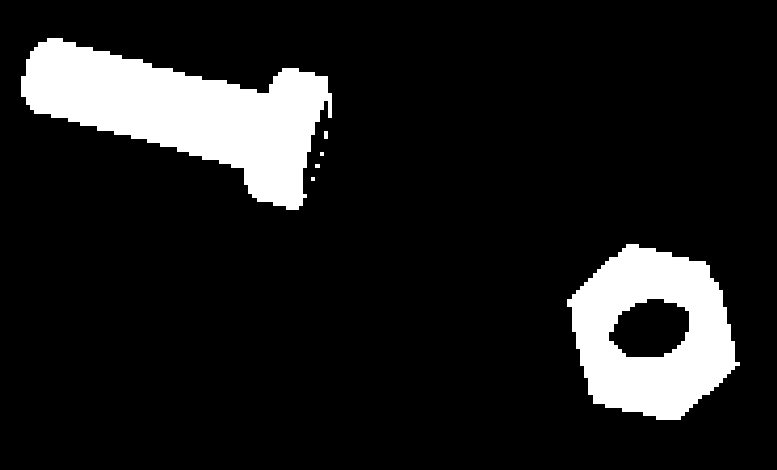

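```bash
python3 - <<'E'
from h import *
w=load('w1');s=load('scene0')
c=[(311.4,212.9),(331.2,218.1),(336,236.7),(321.2,250.7),(301.4,246.4),(296,226.7)]
P=np.array([onz(w,np.array(q)-.4,24) for q in c]);print(np.round(P,1)); ctr=P.mean(0);print('nut',ctr, np.linalg.norm(P[:,:2]-ctr[:2],axis=1))
a=np.degrees(np.arctan2(P[:,1]-ctr[1],P[:,0]-ctr[0]));print('corner ang mod60',np.round(a%60,1))
t=onz(w,(170.5,167.9),14);j=onz(w,(221.2,180.5),16);print('tip',t,'junc',j,np.linalg.norm(t-j),'ang',np.degrees(np.arctan2(*(t-j)[1::-1])))
print(tri(w,(170.5,167.9),s,(242.5,191)),tri(w,(221.2,180.5),s,(217,189.5)))
# nut scene: upsampled
a=cv2.imread('pics/scene0.png');b=cv2.resize(a[160:210,150:260],None,fx=7,fy=7,interpolation=cv2.INTER_CUBIC);cv2.imwrite('pics/s0c.png',b)
E
```

```text
[[ 419.6 -239.1   24. ]
 [ 420.7 -264.9   24. ]
 [ 399.2 -279.5   24. ]
 [ 375.2 -268.3   24. ]
 [ 373.1 -242.1   24. ]
 [ 396.5 -226.8   24. ]]
nut [ 397.35098797 -253.46593542   24.        ] [26.41872025 25.99863655 26.13437692 26.69287103 26.83097599 26.65230695]
corner ang mod60 [32.8 33.9 34.  33.8 34.8 31.9]
tip [418.25666461 -58.44300645  14.        ] junc [ 422.52349653 -121.9973856    16.        ] 63.72883934321555 ang 93.84088632776003
(array([417.07607203, -57.12477953,  11.36857906]), np.float64(1.3719608088668482)) (array([ 423.29286856, -122.93062179,   16.84819548]), np.float64(1.9407892717984232))
```

View pics/s0c.png

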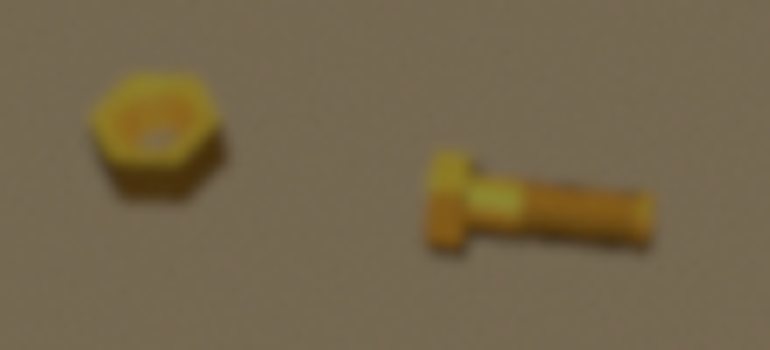

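carry_out --motion '[[[-35,-5,5],[0,0,0],1],[[-35,-5,5],[0,0,0],1],[[-35,-5,5],[0,0,0],1],[[0,0,0],[0,0,0],1],[[0,0,0],[0,0,0],1]]'

```text
t: 1.95
tool_pos: [553.2, -173.9, 265.7]
ee_rot: [-1.571, -0.001, -2.834]
wrist_force: [-0.5, 0.3, 0.5]
gripper_width: 85.3
```

```bash
python3 - <<'E'
from h import *
grab('wrist','w2');grab('top','t2')
a=cv2.imread('pics/w2.png')
b=cv2.resize(a[0:300],None,fx=1.42,fy=1.42,interpolation=cv2.INTER_CUBIC)
cv2.imwrite('pics/w2b.png',b)
E
```

```text
(no output)
```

View pics/w2b.png

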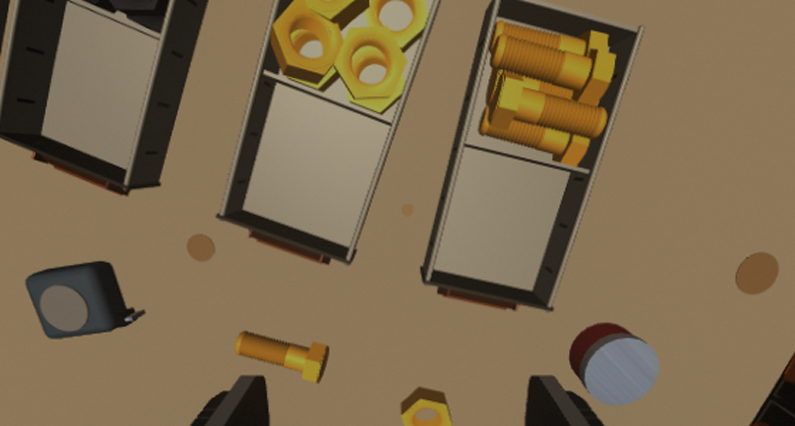

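Wrist w2b shows both gold drawers clearly. The gold-bolt front compartment has its divider ends at (465,145) and (590,170), and front corners at (424,270) and (551,308). The gold-nut drawer's are (264,72)/(392,124) and (220,215)/(353,262).

```bash
python3 - <<'E'
import cv2
a=cv2.imread('pics/w2.png')
for n,(x0,y0,x1,y1) in dict(gb=(285,85,425,225),gn=(145,40,305,195)).items():
    f=5 if n=='gb' else 4.6
    b=cv2.resize(a[y0:y1,x0:x1],None,fx=4.2,fy=4.2,interpolation=cv2.INTER_CUBIC)
    for i in range(x0,x1,20): cv2.putText(b,str(i),(int((i-x0)*4.2),10),0,.35,(255,255,255)); 
    for i in range(y0,y1,20): cv2.putText(b,str(i),(0,int((i-y0)*4.2)+4),0,.35,(255,255,255))
    cv2.imwrite('pics/w2%s.png'%n,b[:600,:800])
E
```

```text
(no output)
```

View pics/w2gb.png

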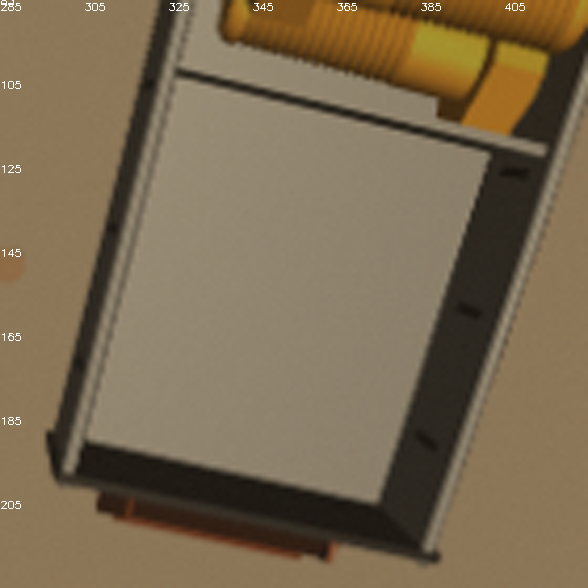

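View pics/w2gn.png

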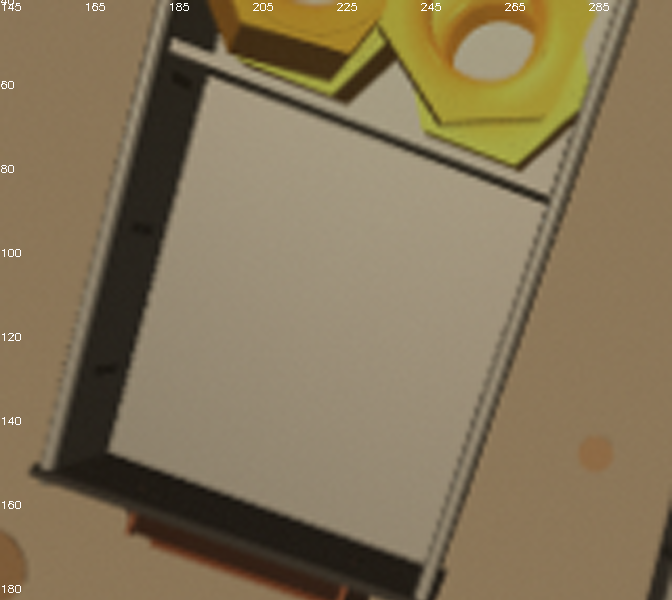

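```bash
cat > dr.py <<'E'
from h import *
def fit(d,pts):
    # pts: list of (uv, local xyz) -> SE2 rigid fit
    W=np.array([onz(d,uv,l[2])[:2] for uv,l in pts]);L=np.array([l[:2] for uv,l in pts],float)
    wc,lc=W.mean(0),L.mean(0);U,S,Vt=np.linalg.svd((L-lc).T@(W-wc));R=Vt.T@U.T
    t=wc-R@lc;print('origin',np.round(t,1),'yaw',round(np.degrees(np.arctan2(R[1,0],R[0,0])),2),'res',np.round((W-(L@R.T+t)),1).tolist())
E
python3 - <<'E'
from dr import *
w=load('w2')
fit(w,[((299.8,199.3),(-60,55,51)),((387.9,218.3),(-60,-55,51)),((375.5,204.8),(-56,-52,3)),((402.1,121.2),(56,-52,3)),((415.2,120.7),(57,-52,42))])
fit(w,[((152.9,151.9),(-60,55,51)),((170.7,147.6),(-56,52,3)),((194.3,59),(56,52,3)),((185.5,50.7),(57,52,42)),((249.8,177.6),(-60,-55,51))])
a=load('w1')
print('bolt heights', [tri(a,u,w,v) for u,v in (((170.5,167.9),(238/1.42,344/1.42)),)])
E
```

```text
origin [ 602.  -252.4] yaw 4.85 res [[0.5, -0.0], [1.0, 0.4], [-0.6, -0.8], [-0.8, 0.1], [-0.1, 0.3]]
origin [599.5 -84.2] yaw -0.09 res [[1.0, 3.4], [-2.2, 2.1], [-3.2, -2.6], [-1.5, -2.8], [5.8, -0.1]]
bolt heights [(array([418.89545859, -57.84603138,  17.74123034]), np.float64(3.226889192654377))]
```

```bash
python3 - <<'E'
from dr import *
w=load('w2');a=load('w1')
fit(w,[((152.9,151.9),(-60,55,51)),((170.7,147.6),(-56,52,3)),((194.3,59),(56,52,3)),((185.5,50.7),(57,52,42)),((248,184.5),(-60,-55,51))])
# heights of rims from two wrist views: gb front corners
b1=[(440/1.4,152/1.4),(586/1.4,184/1.4)]; b2=[(299.8,199.3),(387.9,218.3)]
for u,v in zip(b1,b2): print('rim',tri(a,u,w,v))
for u,v in (((519/1.4,181/1.4),(0,0)),): print(onz(a,u,3))
# floor front-right corner of gb in w1b: approx
print('floor fr w1->',proj(a,[602-56+4.4,-252.4-52-4.7,3])*1.4)
g=cv2.cvtColor(w['image'],cv2.COLOR_RGB2BGR)
cv2.imwrite('pics/w2n.png',cv2.resize(g[225:300,150:340],None,fx=4.2,fy=4.2,interpolation=cv2.INTER_CUBIC))
g=cv2.cvtColor(a['image'],cv2.COLOR_RGB2BGR)
cv2.imwrite('pics/w1g.png',cv2.resize(g[0:145,300:440],None,fx=4.1,fy=4.1,interpolation=cv2.INTER_CUBIC))
E
```

```text
origin [596.9 -84.6] yaw -1.73 res [[2.0, 2.1], [-1.1, 0.9], [-2.0, -0.6], [-0.4, -0.7], [1.5, -1.7]]
rim (array([ 536.19861571, -201.64315533,   44.58120417]), np.float64(3.984776630296873))
rim (array([ 548.12233982, -311.84309493,   52.41657391]), np.float64(1.2054742097433813))
[ 536.04917192 -276.96282615    3.        ]
floor fr w1-> [559.51338556 176.69431564]
```

View pics/w2n.png

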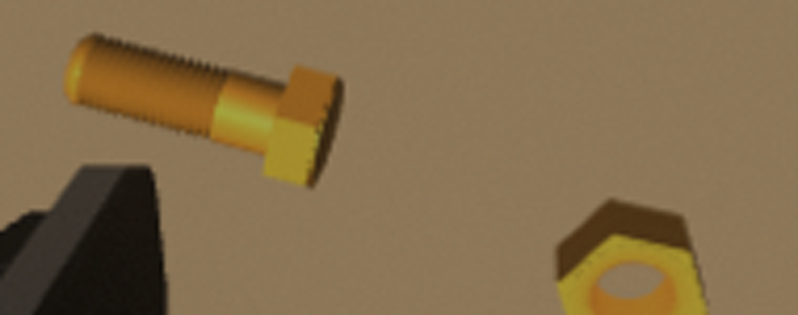

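View pics/w1g.png

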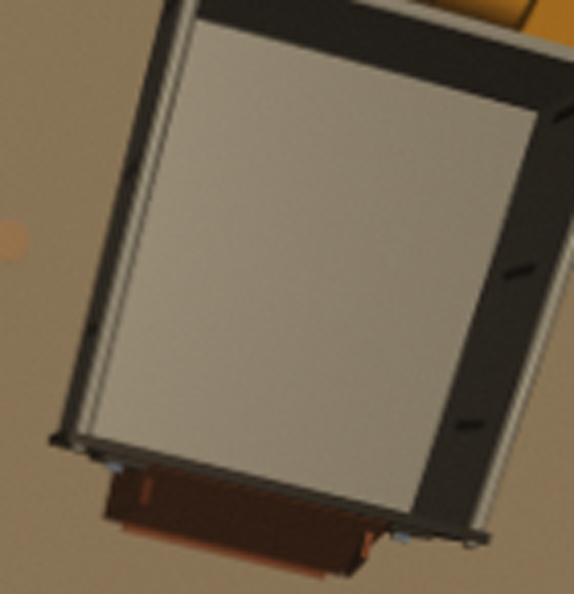

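```bash
python3 - <<'E'
from dr import *
w=load('w2');a=load('w1')
for n,u,v in (('nut',(311.4,212.9),(296,281)),('nut',(331.2,218.1),(314.3,284.5)),('nut',(296,226.7),(282.9,292.1)),('bolt top e',(223.8,171.9),(218.3,245)),('bolt bot e',(218.6,189.3),(213.3,261.2)),('floor rr',(431,27.3),(402.1,121.2)),('rim',(419,131.2),(387.9,218.3)),('gnfloor?',(326/1,0),(0,0))):
    r=tri(a,u,w,v);print(n,np.round(r[0],1),round(r[1],2))
from plan import *
plan([397.4,-253.5,60],-180+3.6)
E
```

```text
nut [ 419.8 -239.1   26.1] 0.49
nut [ 419.5 -266.3   21. ] 0.11
nut [ 395.8 -227.7   23. ] 0.02
bolt top e [ 433.3 -122.3   13.2] 0.67
bolt bot e [ 413.  -122.7   23.5] 0.13
floor rr [ 661.4 -299.5    2.4] 0.28
rim [ 548.4 -311.5   53.6] 1.54
gnfloor? [ 579.1 -152.5  379.1] 103.92
pose [ 552.6 -173.7  266.1] rpy [-9.003e+01 -5.000e-02 -1.624e+02] F [-0.2 -0.3  0.5] w 85.3 t 2.05
total shift(tool, if moved before turning) [171.8 206.2  29.2] turn [ 0.02 14.    0.05] len 270.0 | shift in target tool axes [159.9 206.1  69.9]
```

```bash
python3 - <<'E'
from plan import *
plan([397.4,-253.5,90],-146.5)
E
```

```text
pose [ 552.6 -173.7  266.1] rpy [-9.003e+01 -5.000e-02 -1.624e+02] F [-0.2 -0.3  0.5] w 85.3 t 2.05
total shift(tool, if moved before turning) [171.9 176.2  29.2] turn [  0.03 -15.9    0.04] len 247.9 | shift in target tool axes [173.4 176.1 -19.1]
```

carry_out --motion '[[[0,0,0],[0,-7.95,0],1],[[0,0,0],[0,-7.95,0],1],[[29,29,-3.2],[0,0,0],1],[[29,29,-3.2],[0,0,0],1],[[29,29,-3.2],[0,0,0],1],[[29,29,-3.2],[0,0,0],1],[[29,29,-3.2],[0,0,0],1],[[29,31,-3.2],[0,0,0],1],[[0,0,0],[0,0,0],1],[[0,0,0],[0,0,0],1]]'

```text
t: 3.05
tool_pos: [396.8, -253.4, 90.4]
ee_rot: [-1.572, -0.0, -2.558]
wrist_force: [0.7, 0.1, 0.2]
gripper_width: 85.3
```

```bash
python3 - <<'E'
from plan import *
grab('wrist','w3');plan([397.4,-253.5,3],-146.5)
E
```

```text
pose [ 398.1 -253.7   91.1] rpy [-8.9940e+01  3.0000e-02 -1.4649e+02] F [0.4 0.3 0.1] w 85.2 t 3.1
total shift(tool, if moved before turning) [ 0.5 88.1 -0.7] turn [-0.06  0.01 -0.03] len 88.1 | shift in target tool axes [ 0.5 88.1 -0.6]
```

View pics/w3.png

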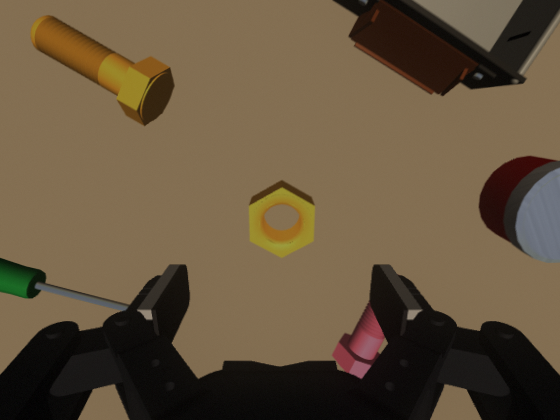

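carry_out --motion '[[[0,25,0],[0,0,0],1],[[0,25,0],[0,0,0],1],[[0.5,18,-0.5],[0,0,0],1],[[0,10,0],[0,0,0],1],[[0,10,0],[0,0,0],1],[[0,0,0],[0,0,0],1],[[0,0,0],[0,0,0],-1],[[0,0,0],[0,0,0],-1],[[0,0,0],[0,0,0],-1],[[0,0,0],[0,0,0],-1],[[0,0,0],[0,0,0],-1],[[0,0,0],[0,0,0],-1]]'

```text
t: 4.3
tool_pos: [398.0, -253.4, 3.2]
ee_rot: [-1.569, 0.0, -2.555]
wrist_force: [-0.8, 1.4, 7.8]
gripper_width: 44.7
```

carry_out --motion '[[[0,-5,0],[0,0,0],-1],[[0,-15,0],[0,0,0],-1],[[0,-30,0],[0,0,0],-1],[[0,-40,0],[0,0,0],-1],[[0,-30,0],[0,0,0],-1],[[0,0,0],[0,0,0],-1]]'

```text
t: 4.9
tool_pos: [399.5, -254.7, 126.3]
ee_rot: [-1.564, 0.002, -2.555]
wrist_force: [0.2, -0.3, -2.7]
gripper_width: 45.2
```

```bash
python3 - <<'E'
from plan import *
grab('wrist','w4');plan([550,-85,135],-181.7)
E
```

```text
pose [ 398.6 -254.   124.2] rpy [-8.9780e+01  6.0000e-02 -1.4641e+02] F [-0.1  0.3 -2.9] w 45.3 t 4.95
total shift(tool, if moved before turning) [-219.6  -10.8  -56.9] turn [-0.2  35.29 -0.13] len 227.2 | shift in target tool axes [-146.4  -10.8 -173.4]
```

View pics/w4.png

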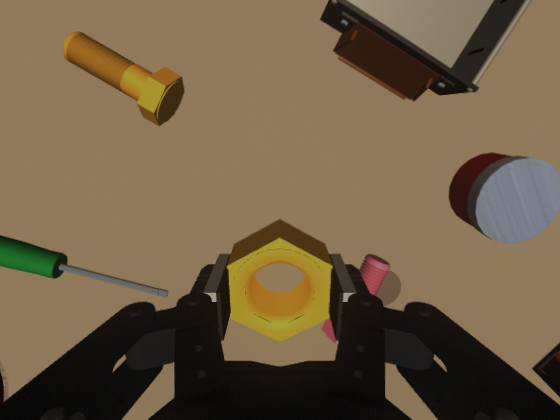

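```bash
python3 - <<'E'
from plan import *
plan([570,-85,130],-146.5)
E
```

```text
pose [ 398.6 -254.   124.2] rpy [-8.9780e+01  6.0000e-02 -1.4641e+02] F [-0.1  0.3 -2.9] w 45.3 t 4.95
total shift(tool, if moved before turning) [-236.3   -5.8  -45.9] turn [-0.22  0.09 -0.06] len 240.8 | shift in target tool axes [-236.2   -5.8  -46.3]
```

carry_out --motion '[[[-20,-2,-4],[0,0,0],-1],[[-36,-1,-7],[0,0,0],-1],[[-36,-1,-7],[0,0,0],-1],[[-36,-1,-7],[0,0,0],-1],[[-36,-1,-7],[0,0,0],-1],[[-36,0,-7],[0,0,0],-1],[[-36,0,-7],[0,0,0],-1],[[0,0,0],[0,0,0],-1],[[0,0,0],[0,0,0],-1]]'

```text
t: 5.85
tool_pos: [567.8, -83.3, 126.6]
ee_rot: [-1.573, -0.002, -2.554]
wrist_force: [0.4, -0.1, -2.5]
gripper_width: 45.0
```

```bash
python3 - <<'E'
from plan import *
w=grab('wrist','w5');plan([597,-85,70],-146.5)
cv2.imwrite('pics/w5b.png',cv2.resize(cv2.imread('pics/w5.png'),None,fx=1.42,fy=1.42,interpolation=cv2.INTER_CUBIC))
E
```

```text
pose [567.4 -84.  126.9] rpy [-9.0110e+01 -1.2000e-01 -1.4639e+02] F [ 0.2 -0.3 -1.7] w 45.2 t 5.9
total shift(tool, if moved before turning) [-24.2  56.8  17.4] turn [0.11 0.11 0.12] len 64.1 | shift in target tool axes [-24.1  56.9  17.2]
```

View pics/w5b.png

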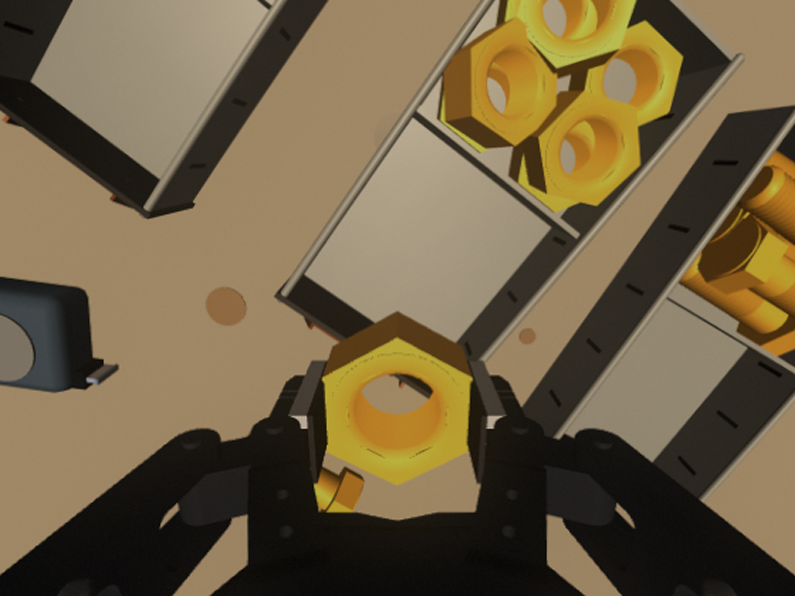

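Wrist w5b shows the nut held, with the compartment ahead: divider (417,114) to (579,235), front-left corner (277,295), rear-right floor corner (552,226).

```bash
python3 - <<'E'
from dr import *
w=load('w5'); s=1.42
fit(w,[((417/s,114/s),(57,52,42)),((579/s,235/s),(57,-52,42)),((277/s,295/s),(-60,55,51)),((552/s,226/s),(56,-52,3)),((305/s,278/s),(-56,52,3))])
a=load('w2')
fit(a,[((152.9,151.9),(-60,55,51)),((170.7,147.6),(-56,52,3)),((194.3,59),(56,52,3)),((185.5,50.7),(57,52,42)),((276,86.4),(57,-52,42))])
print(tri(a,(152.9,151.9),w,(277/s,295/s)),tri(a,(276,86.4),w,(579/s,235/s)))
E
```

```text
origin [596.  -85.1] yaw -2.22 res [[-1.9, -1.6], [0.7, 0.4], [2.7, 1.7], [0.2, 0.5], [-1.8, -1.1]]
origin [595.4 -83.9] yaw -2.84 res [[2.3, 0.3], [-0.7, -0.7], [-1.5, -0.1], [0.1, -0.2], [-0.2, 0.6]]
(array([540.87181252, -26.00358434,  51.43106648]), np.float64(0.4839105972623369)) (array([ 650.46615656, -138.08317721,   43.78722218]), np.float64(2.013145880593514))
```

```bash
python3 - <<'E'
from plan import *
plan([595.7,-84.5,7])
E
```

```text
pose [567.4 -84.  126.9] rpy [-9.0110e+01 -1.2000e-01 -1.4639e+02] F [ 0.2 -0.3 -1.7] w 45.2 t 5.9
total shift(tool, if moved before turning) [-23.5 119.8  16.4] turn [ 0.11 -0.    0.12] len 123.2 | shift in target tool axes [-23.3 119.9  16.1]
```

carry_out --motion '[[[-12,10,8],[0,0,0],-1],[[-11.3,20,8],[0,0,0],-1],[[0,30,0],[0,0,0],-1],[[0,20,0],[0,0,0],-1],[[0,15,0],[0,0,0],-1],[[0,12,0],[0,0,0],-1],[[0,7,0],[0,0,0],-1],[[0,5,0],[0,0,0],-1],[[0,0,0],[0,0,0],-1],[[0,0,0],[0,0,0],-1]]'

```text
t: 6.9
tool_pos: [597.2, -84.7, 9.8]
ee_rot: [-1.57, 0.0, -2.555]
wrist_force: [0.8, -0.1, -1.9]
gripper_width: 44.9
```

carry_out --motion '[[[0,2,0],[0,0,0],-1],[[0,1,0],[0,0,0],-1],[[0,0,0],[0,0,0],-1]]'

```text
t: 7.2
tool_pos: [596.9, -84.5, 6.4]
ee_rot: [-1.571, 0.0, -2.555]
wrist_force: [-0.7, 0.6, -2.2]
gripper_width: 44.6
```

Within about 1 mm of the floor; releasing and lifting.

carry_out --motion '[[[0,0,0],[0,0,0],0.38],[[0,0,0],[0,0,0],0.38],[[0,0,0],[0,0,0],0.38],[[0,0,0],[0,0,0],0.38],[[0,-8,0],[0,0,0],0.38],[[0,-25,0],[0,0,0],0.38],[[0,-40,0],[0,0,0],0.38],[[0,-45,0],[0,0,0],0.6],[[0,-35,0],[0,0,0],1],[[0,0,0],[0,0,0],1],[[0,0,0],[0,0,0],1]]'

```text
t: 8.3
tool_pos: [597.5, -84.7, 160.6]
ee_rot: [-1.569, 0.002, -2.555]
wrist_force: [0.3, 0.4, -0.7]
gripper_width: 85.3
```

```bash
python3 - <<'E'
from plan import *
w=grab('wrist','w6');plan([421.2,-100,100],-86.2)
E
```

```text
pose [596.6 -84.5 159.3] rpy [ -90.     -0.   -146.41] F [ 0.2  0.6 -0.4] w 85.5 t 8.35
total shift(tool, if moved before turning) [154.7  59.3 -84.2] turn [  0.   -60.21   0.  ] len 185.8 | shift in target tool axes [   3.8   59.3 -176.1]
```

View pics/w6.png

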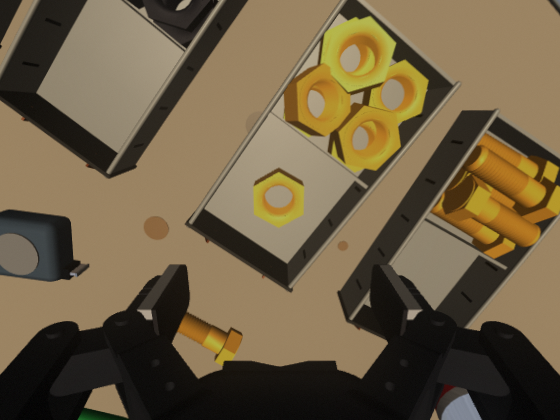

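The gold nut lies flat in its compartment at (279,197). Next is the gold bolt.

carry_out --motion '[[[0,0,0],[0,-7.5,0],1],[[0,0,0],[0,-7.5,0],1],[[0,0,0],[0,-7.5,0],1],[[0,0,0],[0,-7.5,0],1],[[0,0,0],[0,-7.5,0],1],[[0,0,0],[0,-7.5,0],1],[[0,0,0],[0,-7.5,0],1],[[0,0,0],[0,-7.7,0],1],[[1,5,-44],[0,0,0],1],[[1,15,-44],[0,0,0],1],[[1,15,-44],[0,0,0],1],[[1,15,-44],[0,0,0],1]]'

```text
t: 9.55
tool_pos: [418.6, -99.6, 107.6]
ee_rot: [-1.573, 0.001, -1.504]
wrist_force: [0.6, -0.7, 0.1]
gripper_width: 85.2
```

carry_out --motion '[[[0,0,0],[0,0,0],1],[[0,0,0],[0,0,0],1]]'

```text
t: 9.75
tool_pos: [419.7, -99.8, 108.3]
ee_rot: [-1.573, 0.001, -1.506]
wrist_force: [0.6, -0.4, 0.7]
gripper_width: 84.9
```

```bash
python3 - <<'E'
from plan import *
w=grab('wrist','w7');plan([421.2,-100,3],-86.2)
E
```

```text
pose [ 421.7 -100.3  109. ] rpy [-9.000e+01  1.000e-02 -8.623e+01] F [ 0.9 -0.6  0.4] w 85.7 t 9.8
total shift(tool, if moved before turning) [ -0.3 106.   -0.5] turn [ 0.   -0.03 -0.01] len 106.0 | shift in target tool axes [ -0.3 106.   -0.5]
```

View pics/w7.png

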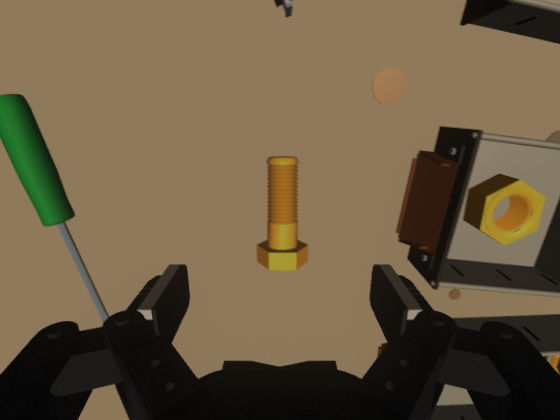

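```bash
python3 - <<'E'
from plan import *
w=load('w7')
for uv,z in (((283,160),12),((283,238),16),((283,165),12),((283,215),16)): print(uv,np.round(onz(w,uv,z),1))
print(proj(w,[421.2,-100,15]),proj(w,[421.2,-122,15]))
E
```

```text
(283, 160) [419.7 -57.9  12. ]
(283, 238) [ 423.9 -120.1   16. ]
(283, 165) [420.  -61.8  12. ]
(283, 215) [ 422.6 -100.6   16. ]
[281.27737207 213.80181068] [279.47264879 239.52956076]
```

carry_out --motion '[[[0,30,0.5],[0,0,0],1],[[0,30,0],[0,0,0],1],[[0,20,0],[0,0,0],1],[[0,15,0],[0,0,0],1],[[0,11,0],[0,0,0],1],[[0,0,0],[0,0,0],-1],[[0,0,0],[0,0,0],-1],[[0,0,0],[0,0,0],-1],[[0,0,0],[0,0,0],-1],[[0,0,0],[0,0,0],-1],[[0,0,0],[0,0,0],-1],[[0,0,0],[0,0,0],-1]]'

```text
t: 11.0
tool_pos: [422.4, -100.4, 4.0]
ee_rot: [-1.57, -0.001, -1.505]
wrist_force: [-1.9, -0.1, 6.3]
gripper_width: 22.2
```

carry_out --motion '[[[0,0,0],[0,0,0],-1],[[0,0,0],[0,0,0],-1]]'

```text
t: 11.2
tool_pos: [422.4, -100.4, 4.0]
ee_rot: [-1.57, -0.001, -1.505]
wrist_force: [-1.3, 0.3, 6.4]
gripper_width: 22.2
```

carry_out --motion '[[[0,-5,0],[0,0,0],-1],[[0,-15,0],[0,0,0],-1],[[0,-30,0],[0,0,0],-1],[[0,-40,0],[0,0,0],-1],[[0,-30,0],[0,0,0],-1],[[0,0,0],[0,0,0],-1]]'

```text
t: 11.8
tool_pos: [424.4, -101.1, 127.0]
ee_rot: [-1.565, -0.003, -1.505]
wrist_force: [1.1, -0.7, -3.3]
gripper_width: 21.8
```

```bash
python3 - <<'E'
from plan import *
w=grab('wrist','w8');plan([601.5,-245,125],-85.15)
E
```

```text
pose [ 423.3 -100.7  124.9] rpy [-89.8   -0.1  -86.21] F [-0.2  0.2 -4.8] w 21.5 t 11.85
total shift(tool, if moved before turning) [155.8   0.8 168.3] turn [-0.2  -1.06  0.1 ] len 229.4 | shift in target tool axes [ 1.589e+02 -1.000e-01  1.654e+02]
```

View pics/w8.png

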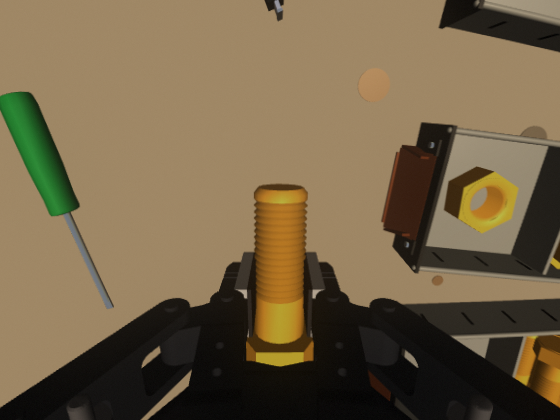

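```bash
python3 - <<'E'
from plan import *
plan([602.5,-258.4,100],-85.15)
E
```

```text
pose [ 423.3 -100.7  124.9] rpy [-89.8   -0.1  -86.21] F [-0.2  0.2 -4.8] w 21.5 t 11.85
total shift(tool, if moved before turning) [169.2  25.8 168.3] turn [-0.2  -1.06  0.1 ] len 240.1 | shift in target tool axes [172.3  24.9 165.3]
```

carry_out --motion '[[[0,0,0],[0,-1,0],-1],[[15,0,15],[0,0,0],-1],[[31,0,30],[0,0,0],-1],[[31,0,30],[0,0,0],-1],[[31,0,30],[0,0,0],-1],[[31,10,30],[0,0,0],-1],[[33,15,30],[0,0,0],-1],[[0,0,0],[0,0,0],-1],[[0,0,0],[0,0,0],-1]]'

```text
t: 12.75
tool_pos: [599.2, -257.3, 94.6]
ee_rot: [-1.576, 0.003, -1.487]
wrist_force: [-0.6, -0.0, -3.6]
gripper_width: 22.2
```

```bash
python3 - <<'E'
from plan import *
w=grab('wrist','w9');grab('scene','s9');plan([602.5,-258.4,8],-85.15)
E
```

```text
pose [ 599.5 -256.7   97. ] rpy [-90.14   0.1  -85.18] F [ 0.  -0.2 -3.8] w 22.0 t 12.85
total shift(tool, if moved before turning) [ 2.1 89.   3.1] turn [ 0.14 -0.03 -0.1 ] len 89.1 | shift in target tool axes [ 1.9 89.   2.9]
```

View pics/w9.png

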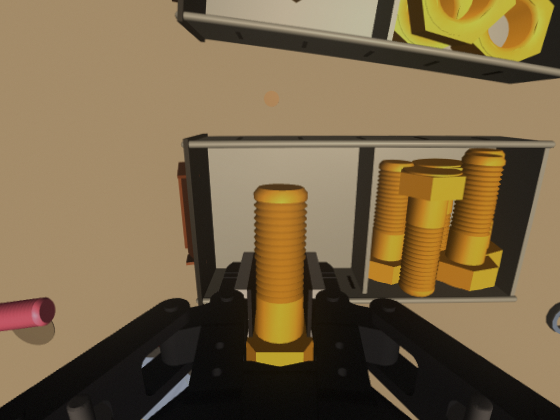

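carry_out --motion '[[[1,15,1.5],[0,0,0],-1],[[1,25,1.5],[0,0,0],-1],[[0,20,0],[0,0,0],-1],[[0,12,0],[0,0,0],-1],[[0,8,0],[0,0,0],-1],[[0,4,0],[0,0,0],-1],[[0,0,0],[0,0,0],-1],[[0,0,0],[0,0,0],-1]]'

```text
t: 13.65
tool_pos: [604.5, -259.8, 15.1]
ee_rot: [-1.57, -0.001, -1.487]
wrist_force: [-0.3, 0.7, -3.7]
gripper_width: 22.1
```

carry_out --motion '[[[0,4,0],[0,0,0],-1],[[0,2,0],[0,0,0],-1],[[0,0,0],[0,0,0],-1],[[0,0,0],[0,0,0],-1]]'

```text
t: 14.05
tool_pos: [603.9, -259.5, 8.3]
ee_rot: [-1.571, 0.0, -1.487]
wrist_force: [0.5, -0.2, -3.7]
gripper_width: 22.1
```

carry_out --motion '[[[0,1,0],[0,0,0],-1],[[0,0,0],[0,0,0],-1],[[0,0,0],[0,0,0],0.1],[[0,0,0],[0,0,0],0.1],[[0,0,0],[0,0,0],0.1],[[0,0,0],[0,0,0],0.1],[[0,-8,0],[0,0,0],0.1],[[0,-25,0],[0,0,0],0.1],[[0,-40,0],[0,0,0],0.1],[[0,-45,0],[0,0,0],0.6],[[0,-45,0],[0,0,0],1],[[0,0,0],[0,0,0],1]]'

```text
t: 15.25
tool_pos: [607.2, -261.3, 178.0]
ee_rot: [-1.562, -0.006, -1.487]
wrist_force: [0.7, 0.1, 0.2]
gripper_width: 85.1
```

```bash
python3 - <<'E'
from plan import *
w=grab('wrist','w10');plan([450,190,250],-160)
E
```

```text
pose [ 606.  -260.6  174.7] rpy [-89.66  -0.23 -85.2 ] F [-0.2 -0.5 -0.5] w 85.4 t 15.3
total shift(tool, if moved before turning) [-461.8  -77.9 -117.3] turn [-4.40e-01  7.48e+01 -2.00e-02] len 482.8 | shift in target tool axes [  -7.5  -75.3 -476.8]
```

View pics/w10.png

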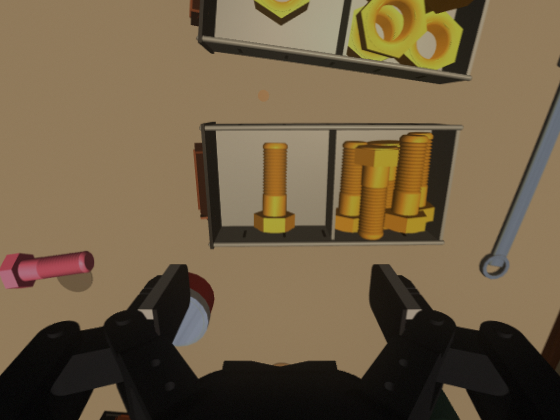

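The gold bolt lies in its compartment at (275,185). Next, the black side.

carry_out --motion '[[[-20,-8,-8],[0,0,0],1],[[-40,-8,-8],[0,0,0],1],[[-40,-8,-8],[0,0,0],1],[[-40,-8,-8],[0,0,0],1],[[-40,-8,-8],[0,0,0],1],[[-40,-8,-8],[0,0,0],1],[[-40,-8,-8],[0,0,0],1],[[-40,-8,-8],[0,0,0],1],[[-40,-8,-8],[0,0,0],1],[[-40,-8,-8],[0,0,0],1],[[-40,0,-11],[0,0,0],1],[[0,0,0],[0,0,0],1]]'

```text
t: 16.5
tool_pos: [476.0, 155.1, 249.9]
ee_rot: [-1.572, 0.001, -1.483]
wrist_force: [0.8, -0.4, -0.5]
gripper_width: 85.2
```

carry_out --motion '[[[0,0,0],[0,0,0],1],[[0,0,0],[0,0,0],1]]'

```text
t: 16.7
tool_pos: [478.2, 150.7, 249.8]
ee_rot: [-1.572, -0.0, -1.488]
wrist_force: [0.2, -0.5, -0.7]
gripper_width: 85.3
```

```bash
python3 - <<'E'
from plan import *
w=grab('wrist','b1');plan([520,230,250],-85)
cv2.imwrite('pics/b1b.png',cv2.resize(cv2.imread('pics/b1.png'),None,fx=1.42,fy=1.42,interpolation=cv2.INTER_CUBIC))
E
```

```text
pose [478.3 150.5 249.9] rpy [-9.004e+01 -2.000e-02 -8.528e+01] F [0.3 0.4 0. ] w 85.7 t 16.75
total shift(tool, if moved before turning) [-75.8  -0.2  48.1] turn [ 0.04 -0.28  0.02] len 89.8 | shift in target tool axes [-75.6  -0.1  48.4]
```

View pics/b1b.png

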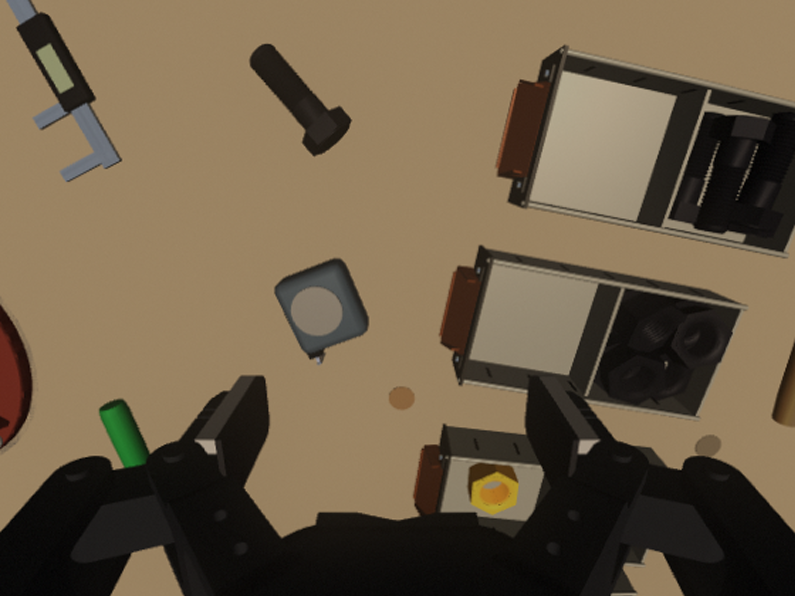

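Wrist b1b shows the black bolt with its tip at (263,53) and head at (330,128). The drawers are black bolt (front corners (564,48)/(515,205)) and black nut (front corners (482,248)/(460,383)).

carry_out --motion '[[[-36,0,10],[0,0,0],1],[[-36,0,10],[0,0,0],1],[[-36,0,10],[0,0,0],1],[[0,0,0],[0,0,0],1],[[0,0,0],[0,0,0],1],[[0,0,0],[0,0,0],1]]'

```text
t: 17.35
tool_pos: [499.2, 260.2, 250.1]
ee_rot: [-1.571, -0.0, -1.489]
wrist_force: [-0.5, -0.0, 0.1]
gripper_width: 85.1
```

```bash
python3 - <<'E'
from plan import *
w=grab('wrist','b2')
a=cv2.imread('pics/b2.png')
cv2.imwrite('pics/b2b.png',cv2.resize(a,None,fx=1.42,fy=1.42,interpolation=cv2.INTER_CUBIC))
E
```

```text
(no output)
```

View pics/b2b.png

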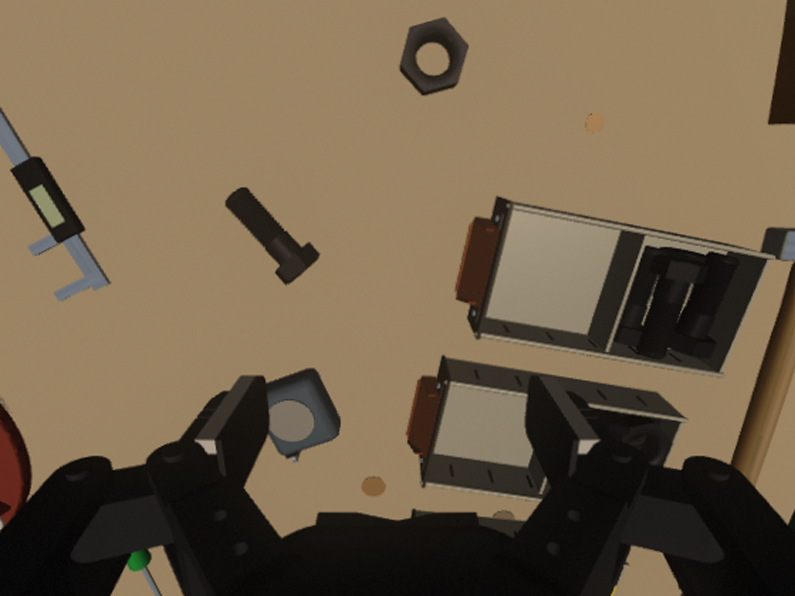

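```bash
cat > crop.py <<'E'
import cv2,sys,numpy as np
def crop(fn,x0,y0,x1,y1,f,out,gain=1):
    a=np.clip(cv2.imread('pics/%s.png'%fn).astype(float)*gain,0,255).astype(np.uint8)
    b=cv2.resize(a[y0:y1,x0:x1],None,fx=f,fy=f,interpolation=cv2.INTER_CUBIC)
    for i in range(x0,x1,10): cv2.putText(b,str(i),(int((i-x0)*f),9),0,.3,(255,255,255));cv2.line(b,(int((i-x0)*f),10),(int((i-x0)*f),14),(0,255,0))
    for i in range(y0,y1,10): cv2.putText(b,str(i),(0,int((i-y0)*f)+3),0,.3,(255,255,255));cv2.line(b,(18,int((i-y0)*f)),(24,int((i-y0)*f)),(0,255,0))
    cv2.imwrite('pics/%s.png'%out,b)
E
python3 - <<'E'
from crop import *
crop('b2',150,0,340,210,2.85,'b2o',2)
crop('b2',285,130,450,360,2.6,'b2d',1.5)
crop('b1',170,20,260,120,5.5,'b1o',2)
crop('b1',320,20,500,285,2.2,'b1d',1.5)
E
```

```text
(no output)
```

View pics/b2o.png

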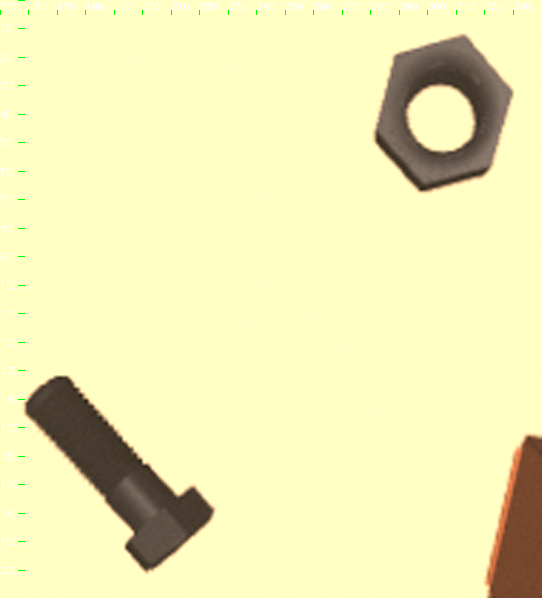

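View pics/b2d.png

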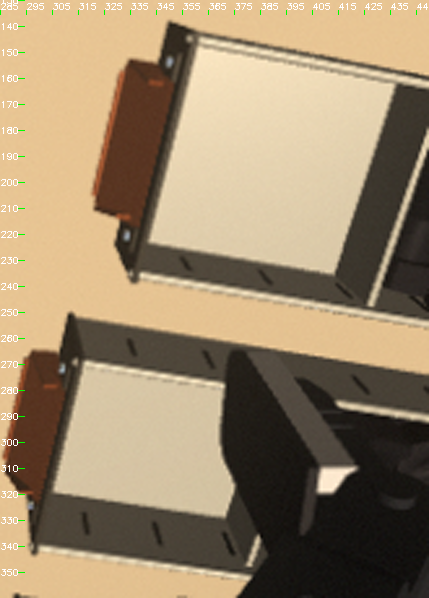

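View pics/b1o.png

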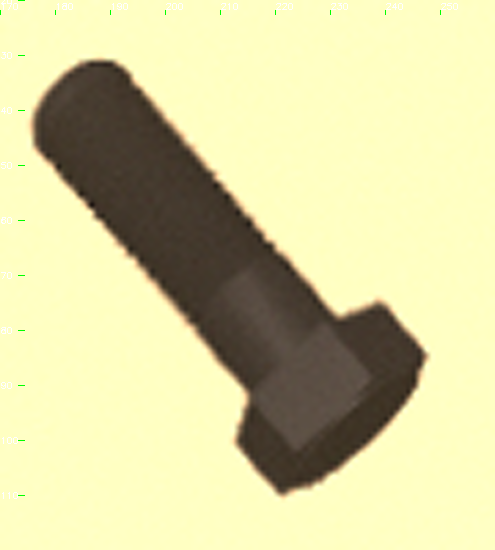

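View pics/b1d.png

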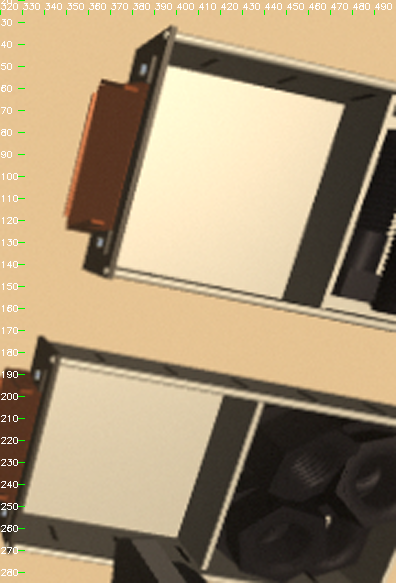

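```bash
python3 - <<'E'
from dr import *
a=load('b1');b=load('b2')
FL=(-60,55,51);FR=(-60,-55,51);fl=(-56,52,3);fr=(-56,-52,3);rl=(56,52,3);rr=(56,-52,3);dl=(57,52,42);dr_=(57,-52,42)
print('bb');fit(a,[((398.2,32.7),FL),((369.1,146.4),FR),((398.2,50),fl),((476.8,67.3),rl),((498.2,63.2),dl),((466.4,159.1),dr_)])
fit(b,[((350.4,137.7),FL),((336.2,236.9),FR),((341.5,223.5),fr),((413.8,235.8),rr),((427.3,246.5),dr_)])
print('bn');fit(a,[((338.2,173.2),FL),((322.7,269.1),FR),((421.4,198.6),rl),((439.1,202.7),dl),((330,253.2),fr),((400.5,264.5),rr),((413.2,279.1),dr_)])
fit(b,[((311.9,250.8),FL),((298.5,341.5),FR),((305,319.2),fr),((372.3,329.2),rr)])
P=lambda n,u,v:print(n,np.round(tri(a,u,b,v)[0],1),round(tri(a,u,b,v)[1],1))
P('bbFL',(398.2,32.7),(350.4,137.7));P('bbFR',(369.1,146.4),(336.2,236.9));P('bnfr',(330,253.2),(305,319.2));P('bnrr',(400.5,264.5),(372.3,329.2));P('bbdr',(466.4,159.1),(427.3,246.5))
P('junc',(223.1,84.7),(204.7,180.4));P('tip',(182,37.3),(166.5,137.5))
for d,j,t in((a,(223.1,84.7),(182,37.3)),(b,(204.7,180.4),(166.5,137.5))):
    j=onz(d,j,16);t=onz(d,t,13);print('bolt',j,t,np.linalg.norm(t-j),np.degrees(np.arctan2(*(t-j)[1::-1])))
c=np.array([(464,36),(512,94),(488,170),(424,184),(377,134),(394,55)])/2.85+[150,0]
N=np.array([onz(b,q,24) for q in c]);m=N.mean(0);print('nut',m,np.linalg.norm(N-m,axis=1),(np.degrees(np.arctan2(N[:,1]-m[1],N[:,0]-m[0]))%60).round(1))
E
```

```text
bb
origin [637.6 250.6] yaw -6.27 res [[-1.9, 0.3], [-0.9, -2.5], [13.1, -1.9], [-3.1, 1.2], [-4.7, 0.5], [-2.5, 2.4]]
origin [634.3 252.6] yaw -3.22 res [[-6.8, 5.9], [-0.5, 1.3], [10.7, -0.8], [-1.4, -4.1], [-2.0, -2.3]]
bn
origin [605.   97.7] yaw -5.51 res [[-8.8, 10.0], [-0.7, 1.3], [-1.9, -7.9], [-0.1, -1.9], [11.4, -1.5], [-0.4, 0.1], [0.6, -0.1]]
origin [606.1 104.5] yaw -4.83 res [[-6.5, 18.0], [0.0, -4.2], [8.1, -6.7], [-1.6, -7.1]]
bbFL [577.5 314.7  46.5] 11.8
bbFR [572.8 199.5  44. ] 0.5
bnfr [555.   49.6   2. ] 1.6
bnrr [656.3  39.9   1.5] 0.5
bbdr [686.4 195.   41.6] 0.2
junc [408.5 250.9  22.4] 2.4
tip [359.9 297.2  12.4] 2.3
bolt [406.22214083 251.54662813  16.        ] [358.91371966 297.34582781  13.        ] 65.9139848873843 135.9286506202731
bolt [408.30853004 249.29015013  16.        ] [361.35485681 297.10685353  13.        ] 67.0826695474715 134.47824815305452
nut [514.57182954 412.86206928  24.        ] [26.70665785 26.24539489 26.29399694 25.6023272  25.71778999 26.81129673] [19.3 19.  16.2 19.4 21.1 18.3]
```

```bash
python3 - <<'E'
from dr import *
a=load('b1');b=load('b2')
FL=(-60,55,51);FR=(-60,-55,51);rl=(56,52,3);rr=(56,-52,3);dl=(57,52,42);dr_=(57,-52,42)
print('bb');fit(a,[((398.2,32.7),FL),((369.1,146.4),FR),((476.8,67.3),rl),((498.2,63.2),dl),((466.4,159.1),dr_)])
fit(b,[((358.1,144.2),FL),((336.2,236.9),FR),((413.8,235.8),rr),((427.3,246.5),dr_)])
print('bn');fit(a,[((344.1,182.3),FL),((322.7,269.1),FR),((439.1,202.7),dl),((400.5,264.5),rr),((413.2,279.1),dr_)])
fit(b,[((315.8,269.2),FL),((298.5,341.5),FR),((372.3,329.2),rr)])
from plan import *
plan([389.5,268.5,110],-45)
E
```

```text
bb
origin [635.1 250.8] yaw -5.27 res [[1.6, 1.1], [0.7, -1.6], [0.2, -0.1], [-1.4, -0.7], [-1.0, 1.3]]
origin [634.9 251.1] yaw -5.15 res [[-0.0, -0.7], [0.7, 0.6], [-0.0, -0.9], [-0.7, 1.0]]
bn
origin [604.8  97.7] yaw -5.83 res [[-1.0, 0.1], [-0.2, 0.9], [-0.1, -1.5], [0.1, 0.4], [1.2, 0.2]]
origin [606.2  98.3] yaw -5.84 res [[-0.2, -0.7], [0.9, 0.8], [-0.7, -0.0]]
pose [499.2 260.2 250.2] rpy [-9.002e+01 -2.000e-02 -8.531e+01] F [ 1.1  0.  -0. ] w 85.8 t 17.4
total shift(tool, if moved before turning) [ -17.3  140.3 -108.6] turn [ 3.000e-02 -4.031e+01  1.000e-02] len 178.2 | shift in target tool axes [-83.5 140.2 -71.7]
```

```bash
python3 - <<'E'
from plan import *
b=load('b2');print(onz(b,(105/1.42,283/1.42),5))
plan([392.5,265.2,100],-45)
E
```

```text
[235.25650989 208.09415782   5.        ]
pose [499.2 260.2 250.2] rpy [-9.002e+01 -2.000e-02 -8.531e+01] F [ 1.1  0.  -0. ] w 85.8 t 17.4
total shift(tool, if moved before turning) [ -13.8  150.3 -105.9] turn [ 3.000e-02 -4.031e+01  1.000e-02] len 184.3 | shift in target tool axes [-79.  150.2 -71.9]
```

carry_out --motion '[[[0,0,0],[0,-8.06,0],1],[[0,0,0],[0,-8.06,0],1],[[0,0,0],[0,-8.06,0],1],[[0,0,0],[0,-8.06,0],1],[[0,0,0],[0,-8.06,0],1],[[-20,35,-18],[0,0,0],1],[[-20,35,-18],[0,0,0],1],[[-20,35,-18],[0,0,0],1],[[-19,35,-18],[0,0,0],1],[[0,10,0],[0,0,0],1],[[0,0,0],[0,0,0],1],[[0,0,0],[0,0,0],1]]'

```text
t: 18.6
tool_pos: [394.0, 266.3, 101.4]
ee_rot: [-1.569, -0.001, -0.785]
wrist_force: [0.4, -0.3, -0.0]
gripper_width: 85.7
```

```bash
python3 - <<'E'
from plan import *
w=grab('wrist','b3');plan([392.5,265.2,4],-45)
print(proj(w,[392.5,265.2,15]))
E
```

```text
pose [394.3 266.5 101.6] rpy [-8.985e+01 -6.000e-02 -4.497e+01] F [-0.4  0.4  0.1] w 85.4 t 18.65
total shift(tool, if moved before turning) [-0.5 97.6 -2.4] turn [-0.15  0.03  0.06] len 97.6 | shift in target tool axes [-0.3 97.6 -2.2]
[275.71787947 215.22300618]
```

View pics/b3.png

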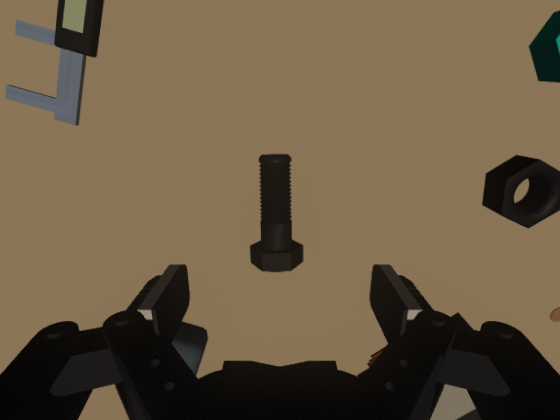

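The black bolt is upright in view at column 276, as projected. I'll correct by −2.3 along the jaws and descend.

carry_out --motion '[[[-0.5,30,-2.3],[0,0,0],1],[[0,30,0],[0,0,0],1],[[0,18,0],[0,0,0],1],[[0,12,0],[0,0,0],1],[[0,7,0],[0,0,0],1],[[0,0,0],[0,0,0],-1],[[0,0,0],[0,0,0],-1],[[0,0,0],[0,0,0],-1],[[0,0,0],[0,0,0],-1],[[0,0,0],[0,0,0],-1],[[0,0,0],[0,0,0],-1],[[0,0,0],[0,0,0],-1]]'

```text
t: 19.85
tool_pos: [391.0, 265.5, 4.1]
ee_rot: [-1.569, -0.0, -0.784]
wrist_force: [0.2, 0.8, 5.9]
gripper_width: 22.1
```

carry_out --motion '[[[0,0,0],[0,0,0],-1],[[0,0,0],[0,0,0],-1]]'

```text
t: 20.05
tool_pos: [391.1, 265.5, 4.1]
ee_rot: [-1.569, -0.0, -0.784]
wrist_force: [-1.0, 0.1, 5.3]
gripper_width: 21.7
```

carry_out --motion '[[[0,-5,0],[0,0,0],-1],[[0,-15,0],[0,0,0],-1],[[0,-30,0],[0,0,0],-1],[[0,-40,0],[0,0,0],-1],[[0,-30,0],[0,0,0],-1],[[0,0,0],[0,8.36,0],-1],[[0,0,0],[0,8.36,0],-1],[[0,0,0],[0,8.36,0],-1],[[0,0,0],[0,8.36,0],-1],[[0,0,0],[0,8.36,0],-1],[[0,0,0],[0,8.36,0],-1],[[0,0,0],[0,0,0],-1]]'

```text
t: 21.25
tool_pos: [389.9, 264.9, 123.4]
ee_rot: [-1.571, -0.0, -1.661]
wrist_force: [-0.6, -0.4, -4.0]
gripper_width: 22.0
```

```bash
python3 - <<'E'
from plan import *
plan([634.5,245.6,100],-95.2)
E
```

```text
pose [389.9 264.9 123.4] rpy [-9.003e+01 -2.000e-02 -9.519e+01] F [-0.6 -0.4 -4. ] w 22.0 t 21.25
total shift(tool, if moved before turning) [ -2.9  23.2 245.3] turn [0.03 0.01 0.02] len 246.4 | shift in target tool axes [ -3.   23.4 245.3]
```

carry_out --motion '[[[0,0,17],[0,0,0],-1],[[0,0,38],[0,0,0],-1],[[0,0,38],[0,0,0],-1],[[0,0,38],[0,0,0],-1],[[-1,0,38],[0,0,0],-1],[[-1,10,38],[0,0,0],-1],[[-1,13,38],[0,0,0],-1],[[0,0,0],[0,0,0],-1],[[0,0,0],[0,0,0],-1],[[0,0,0],[0,0,0],-1]]'

```text
t: 22.25
tool_pos: [633.7, 246.4, 100.3]
ee_rot: [-1.572, -0.0, -1.657]
wrist_force: [0.3, 0.8, -4.1]
gripper_width: 22.2
```

```bash
python3 - <<'E'
from plan import *
w=grab('wrist','b4');plan([634.5,245.6,8],-95.2)
E
```

```text
pose [633.8 246.6 100.8] rpy [-90.02  -0.   -94.94] F [-0.7 -1.  -3.3] w 22.0 t 22.3
total shift(tool, if moved before turning) [ 0.9 92.8  0.8] turn [0.02 0.26 0.  ] len 92.8 | shift in target tool axes [ 0.9 92.8  0.8]
```

View pics/b4.png

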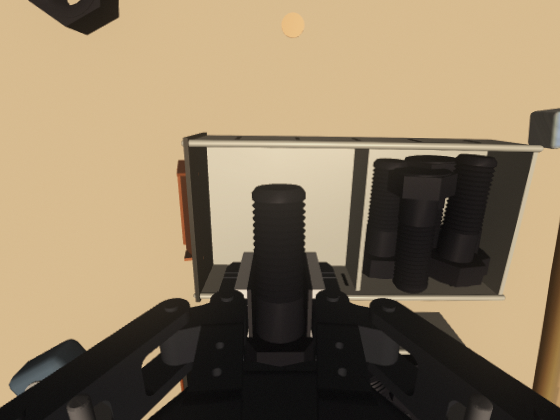

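Same centred picture as for the gold bolt. Lowering.

carry_out --motion '[[[0.9,20,0.8],[0,0,0],-1],[[0,25,0],[0,0,0],-1],[[0,20,0],[0,0,0],-1],[[0,12,0],[0,0,0],-1],[[0,8,0],[0,0,0],-1],[[0,5,0],[0,0,0],-1],[[0,0,0],[0,0,0],-1],[[0,0,0],[0,0,0],-1],[[0,0,0],[0,0,0],-1]]'

```text
t: 23.2
tool_pos: [636.0, 245.5, 11.2]
ee_rot: [-1.57, 0.0, -1.659]
wrist_force: [-0.5, 1.3, -3.7]
gripper_width: 21.8
```

carry_out --motion '[[[0,2,0],[0,0,0],-1],[[0,1.5,0],[0,0,0],-1],[[0,0,0],[0,0,0],-1],[[0,0,0],[0,0,0],-1]]'

```text
t: 23.6
tool_pos: [635.7, 245.5, 7.3]
ee_rot: [-1.57, 0.0, -1.659]
wrist_force: [-0.3, 0.2, 2.1]
gripper_width: 22.2
```

carry_out --motion '[[[0,0,0],[0,0,0],0.1],[[0,0,0],[0,0,0],0.1],[[0,0,0],[0,0,0],0.1],[[0,0,0],[0,0,0],0.1],[[0,-8,0],[0,0,0],0.1],[[0,-25,0],[0,0,0],0.1],[[0,-40,0],[0,0,0],0.1],[[0,-45,0],[0,0,0],0.6],[[0,-45,0],[0,0,0],1],[[0,0,0],[0,0,0],1],[[0,0,0],[0,0,0],1]]'

```text
t: 24.7
tool_pos: [636.2, 245.6, 171.6]
ee_rot: [-1.568, 0.001, -1.659]
wrist_force: [0.0, -0.1, -0.7]
gripper_width: 85.6
```

```bash
python3 - <<'E'
from plan import *
w=grab('wrist','b5');plan([514.6,412.9,150],-71)
E
```

```text
pose [635.2 245.4 169.9] rpy [-89.99   0.   -95.07] F [-0.3 -0.3  0.1] w 85.9 t 24.75
total shift(tool, if moved before turning) [-156.2   19.9 -134.9] turn [-1.000e-02 -2.407e+01 -0.000e+00] len 207.4 | shift in target tool axes [-197.7   19.9  -59.5]
```

View pics/b5.png

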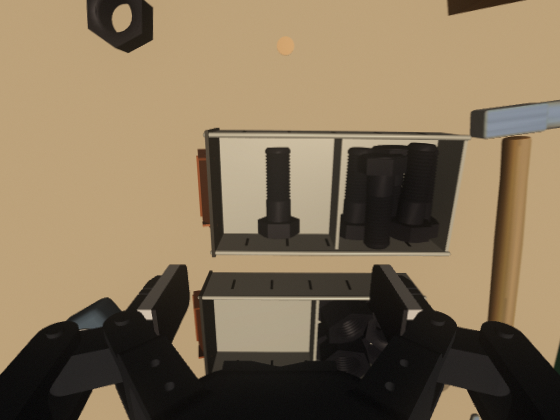

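The black bolt is in place at (278,195). Now the black nut; its flats are at −11° mod 60, so yaw −101.

```bash
python3 - <<'E'
from plan import *
plan([514.6,412.9,110],-101)
E
```

```text
pose [635.2 245.4 169.9] rpy [-89.99   0.   -95.07] F [-0.3 -0.3  0.1] w 85.9 t 24.75
total shift(tool, if moved before turning) [-156.2   59.9 -134.9] turn [-0.01  5.93 -0.  ] len 214.9 | shift in target tool axes [-141.4   59.9 -150.3]
```

carry_out --motion '[[[0,0,0],[0,5.93,0],1],[[-23,0,-25],[0,0,0],1],[[-24,0,-25],[0,0,0],1],[[-24,10,-25],[0,0,0],1],[[-24,15,-25],[0,0,0],1],[[-24,15,-25],[0,0,0],1],[[-23,20,-25],[0,0,0],1],[[0,0,0],[0,0,0],1],[[0,0,0],[0,0,0],1],[[0,0,0],[0,0,0],1]]'

```text
t: 25.75
tool_pos: [515.6, 412.7, 109.5]
ee_rot: [-1.571, -0.001, -1.763]
wrist_force: [-0.7, 1.0, 0.2]
gripper_width: 85.3
```

```bash
python3 - <<'E'
from plan import *
w=grab('wrist','b6');plan([514.6,412.9,3],-101)
print(proj(w,[514.6,412.9,24]))
cv2.imwrite('pics/b6b.png',np.clip(cv2.imread('pics/b6.png').astype(float)*2,0,255).astype(np.uint8))
E
```

```text
pose [516.  412.6 109.8] rpy [-8.9990e+01 -1.0000e-02 -1.0106e+02] F [-0.2  0.2 -0.3] w 85.7 t 25.8
total shift(tool, if moved before turning) [ -0.  106.8  -1.4] turn [-0.01 -0.06  0.01] len 106.9 | shift in target tool axes [ -0.  106.8  -1.4]
[278.29164291 216.35836576]
```

View pics/b6b.png

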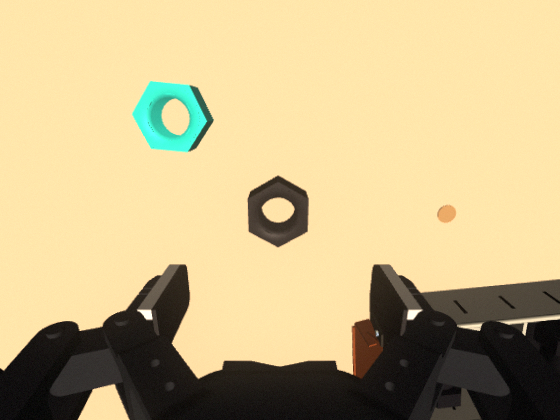

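carry_out --motion '[[[0,30,-1.4],[0,0,0],1],[[0,30,0],[0,0,0],1],[[0,22,0],[0,0,0],1],[[0,15,0],[0,0,0],1],[[0,9,0],[0,0,0],1],[[0,0,0],[0,0,0],1],[[0,0,0],[0,0,0],-1],[[0,0,0],[0,0,0],-1],[[0,0,0],[0,0,0],-1],[[0,0,0],[0,0,0],-1],[[0,0,0],[0,0,0],-1],[[0,0,0],[0,0,0],-1]]'

```text
t: 27.0
tool_pos: [514.6, 414.2, 5.2]
ee_rot: [-1.569, 0.001, -1.763]
wrist_force: [0.3, -0.5, 6.6]
gripper_width: 44.8
```

carry_out --motion '[[[0,-5,0],[0,0,0],-1],[[0,-15,0],[0,0,0],-1],[[0,-30,0],[0,0,0],-1],[[0,-40,0],[0,0,0],-1],[[0,-30,0],[0,0,0],-1],[[0,0,0],[0,0,0],-1],[[0,0,0],[0,0,0],-1]]'

```text
t: 27.7
tool_pos: [514.0, 413.9, 124.9]
ee_rot: [-1.57, 0.001, -1.763]
wrist_force: [-0.4, -0.3, -3.7]
gripper_width: 44.3
```

```bash
python3 - <<'E'
from plan import *
plan([605.5,98,110],-95.8)
E
```

```text
pose [514.  413.9 124.9] rpy [-8.9940e+01  6.0000e-02 -1.0099e+02] F [-0.4 -0.3 -3.7] w 44.3 t 27.7
total shift(tool, if moved before turning) [292.7  14.7 150. ] turn [-0.07 -5.19 -0.06] len 329.2 | shift in target tool axes [305.   14.9 122.9]
```

carry_out --motion '[[[0,0,0],[0,-5.2,0],-1],[[20,0,8],[0,0,0],-1],[[35,0,14],[0,0,0],-1],[[36,0,14],[0,0,0],-1],[[36,0,14.5],[0,0,0],-1],[[36,0,14.5],[0,0,0],-1],[[36,0,14.5],[0,0,0],-1],[[36,0,14.5],[0,0,0],-1],[[36,5,14.5],[0,0,0],-1],[[34,10,14.5],[0,0,0],-1],[[0,0,0],[0,0,0],-1],[[0,0,0],[0,0,0],-1]]'

```text
t: 28.9
tool_pos: [604.2, 97.0, 107.2]
ee_rot: [-1.574, -0.0, -1.674]
wrist_force: [-0.7, -0.8, -2.6]
gripper_width: 44.5
```

```bash
python3 - <<'E'
from plan import *
w=grab('wrist','b7');plan([605.5,98,8],-95.8)
cv2.imwrite('pics/b7b.png',np.clip(cv2.imread('pics/b7.png').astype(float)*1.5,0,255).astype(np.uint8))
E
```

```text
pose [604.3  98.  107.7] rpy [-90.15   0.   -95.82] F [ 0.2  0.1 -1.6] w 44.5 t 28.95
total shift(tool, if moved before turning) [-0.2 99.7  1.4] turn [ 0.15 -0.02 -0.  ] len 99.7 | shift in target tool axes [-0.2 99.7  1.2]
```

View pics/b7b.png

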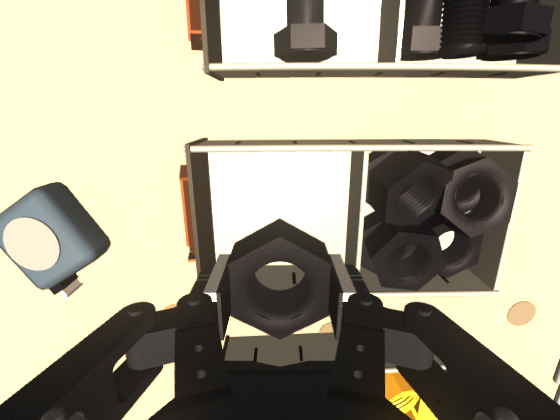

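The nut is centred between the front wall (205) and divider (357). Lowering.

carry_out --motion '[[[0,20,1.2],[0,0,0],-1],[[0,25,0],[0,0,0],-1],[[0,22,0],[0,0,0],-1],[[0,15,0],[0,0,0],-1],[[0,9,0],[0,0,0],-1],[[0,4,0],[0,0,0],-1],[[0,0,0],[0,0,0],-1],[[0,0,0],[0,0,0],-1],[[0,0,0],[0,0,0],-1],[[0,0,0],[0,0,0],-1]]'

```text
t: 29.95
tool_pos: [607.0, 97.7, 14.5]
ee_rot: [-1.57, 0.0, -1.672]
wrist_force: [-0.5, -1.1, -2.1]
gripper_width: 44.6
```

carry_out --motion '[[[0,4,-1],[0,0,0],-1],[[0,2,0],[0,0,0],-1],[[0,0,0],[0,0,0],-1],[[0,0,0],[0,0,0],-1]]'

```text
t: 30.35
tool_pos: [605.5, 97.8, 8.2]
ee_rot: [-1.571, -0.0, -1.672]
wrist_force: [-3.5, 0.1, 6.4]
gripper_width: 44.7
```

Floor contact (about 8 N, light). Release and lift.

carry_out --motion '[[[0,0,0],[0,0,0],0.38],[[0,0,0],[0,0,0],0.38],[[0,0,0],[0,0,0],0.38],[[0,0,0],[0,0,0],0.38],[[0,-8,0],[0,0,0],0.38],[[0,-25,0],[0,0,0],0.38],[[0,-40,0],[0,0,0],0.38],[[0,-45,0],[0,0,0],0.6],[[0,-45,0],[0,0,0],1],[[0,-40,0],[0,0,0],1],[[0,0,0],[0,0,0],1],[[0,0,0],[0,0,0],1]]'

```text
t: 31.55
tool_pos: [606.2, 97.9, 212.1]
ee_rot: [-1.568, 0.0, -1.672]
wrist_force: [0.7, 0.2, -0.6]
gripper_width: 85.3
```

```bash
python3 - <<'E'
from plan import *
grab('wrist','f1');grab('scene','f2');a=grab('top','f3')
cv2.imwrite('pics/f1b.png',np.clip(cv2.imread('pics/f1.png').astype(float)*1.4,0,255).astype(np.uint8))
b=cv2.imread('pics/f2.png')[130:345,90:490];cv2.imwrite('pics/f2b.png',cv2.resize(b,None,fx=2,fy=2,interpolation=cv2.INTER_CUBIC))
print(manip.get_obs()['t'])
E
```

```text
31.7
```

View pics/f1b.png

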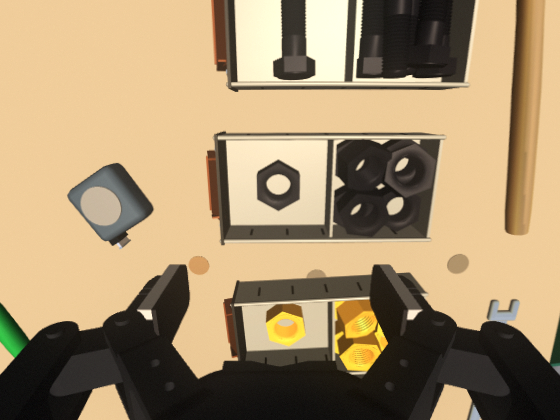

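View pics/f2b.png

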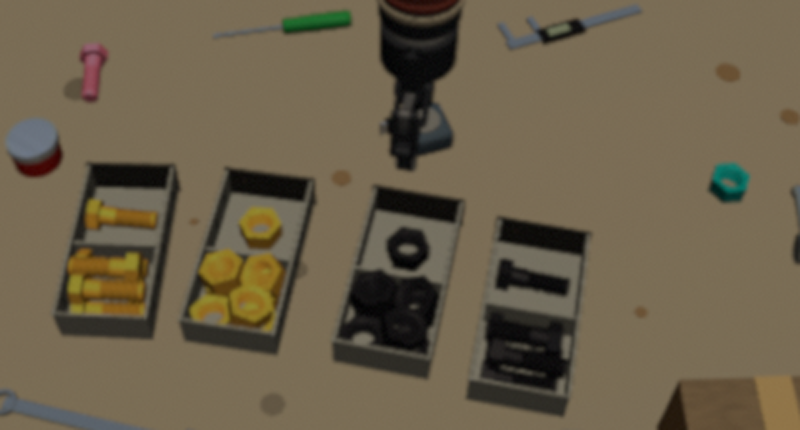

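The scene picture shows all four fasteners flat in the matching compartments: gold bolt (120,216), gold nut (260,226), black nut (408,247) and black bolt (533,278). The tin, pink bolt and turquoise nut are where they were, and the gripper is clear.

```bash
python3 - <<'E'
from rig import manip
print(manip.finish_job())
E
```

```text
the job is handed in; nothing more can be done
None
```

All four fasteners are in the front compartments of their matching drawers. I handed the job in at about 31.7 s of the 104 s allowed; it reports no verdict.

- **Final check:** The last wrist and scene pictures show all four lying on their compartment floors. The tin and both look-alikes look unmoved. The tape measure was partly hidden by the gripper in the scene view but looks undisturbed in the wrist view. I judged both by eye and did not re-measure them.
- **Forces:** The highest wrist force I read was about 8 N. The gripper was open and about 160 mm above the drawer sides at hand-in.
- **Disagreements:**
  - My first fit of the gold-nut drawer and the first fits of the black drawers had errors of up to about 18 mm, from mis-picked or hidden corners. After re-picking, the errors were within about 3 mm.
  - Some single-point heights from two views were off by up to about 8 mm, but the averages agreed with the given sizes.
  - The gripper read 1–2 mm narrower than the true sizes throughout.

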